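# Pass a moisture tin through the two-door hatch to the balance

## Robot

A 7-joint arm with a two-finger parallel gripper is mounted at the origin on the work surface. World frame = base frame: x ahead of the robot, y to its left, z up, the work surface at z = 0. Lengths are in m, angles in rad, forces in N, time in s.
With the tool pointing down it reaches from about 0.4 to 0.85 m from the base axis. Payload 4.5 kg.
Tool frame: the origin (TCP) lies on the centre line of the jaws, within the pads' length; the fingertips stand r.tcp_to_tips ahead of it and the grasp point (between the pads) lies 11 mm behind it (r.tcp_to_tips is the distance from the TCP to the fingertips, in m); y points along the fingers, x is the direction in which the jaws open and shut, and the axes are right-handed (so a half turn about y gives the same grasp; the last joint's range is limited). The gripper opens to 88 mm and grips with 3 to 60 N. Pads are 18 mm wide; open, the fingers measure 123 mm over their backs; the gripper's body (75 mm by 187 mm) begins 45 mm behind the grasp point.
Start: joints at [1.187, 0.689, -0.195, 1.565, 0.157, 0.902, -0.215], TCP at [0.254, -0.571, 0.247] pointing down, gripper open.
Joint ranges: [-3.01, 3.01], [-0.46, 2.08], [-1.47, 1.51], [0.13, 2.56], [-1, 4.14], [0.04, 2.09], [-2.66, 2.66]. Speed limits (rad/s): [2.57, 2.57, 3.14, 3.14, 3.14, 3.14, 3.14].

## Interface

Orientations are given as a unit quaternion [x, y, z, w].
In Python, from plant import r gives the robot as it stands. The module is installed in compiled form; this text tells all that it offers.
- The arm moves only by the shell command python3 -m inch 'ROWS' [OPENING] [FORCE]. ROWS is text: rows parted by semicolons, each of 4 numbers parted by spaces: the shift along the tool's x, y, z in mm, then the turn about the tool's y in degrees. In form: x y z spin; .... A call has 1 to 10 rows; each row is the pose to reach, as a shift and turn from the pose commanded when the call began, along the tool's axes at that moment; what a row does not reach only later rows make up. A row lasts 1/10 s, in which the tool goes at most 50 mm and 8.59 degrees, less where a joint would pass 70% of its speed; a pose out of reach is approached as far as the arm can. A call with a gripper value outside its range is refused whole. OPENING is the gripper command: -1 is shut, 1 is fully open, values between are in proportion, set as the call begins (- or left out, the last holds). The fingers move at their own pace and stop on an object; FORCE is the grip in N (left out, the last holds). Time passes only in rows, so rows that repeat a pose let the fingers close. It gives the time, the measured TCP pose, the force and the opening at its end, in the units of the state.
- r.get_state(): the state, without advancing time (a new reading comes with each control period).
- r.snapshot(name): name is "scene" or "top" or "wrist"; returns a dict with "frame" (384x512x3 uint8, red, green, blue), "intrinsics" (3x3 intrinsics, pixels), "R" (3x3) and "t" (3): a world point X has camera coordinates R X + t. Camera axes: x right, y down, z forward; pixel columns grow to the right and rows downward; lengths in m; the calibration is good to about 2 mm. A picture is of the moment at which its call begins. There is no depth.
- r.finish_job(): hands the job in, once; it reports no verdict.
Trained networks look in the newest picture that a camera, given by its name, has taken for a name from the list of things; names that differ only in an ending like _2 or _b are one class to them, and where a whole thing is asked for, a point or a joint stands for the part that bears it (a point fixed in the world has none). Each returns a list of dicts, best first, with "p" (0 to 1); they miss things now and then, are a little off and sometimes report something else, mostly with a low value. They report only what shows in the picture. A call takes as long as a camera call. They do not tell look-alikes from the thing itself.
- r.trace(camera, name): "region" (384x512 bool, what is visible of it) and "centre" ([row, column] in pixels, amid what is visible of it).
- r.tip_of(camera, name): "centre" ([row, column] in pixels: a listed point, or the origin of a listed thing).
The state is a dict: "clock": time; "q": joint angles; "qd": joint speeds; "joint_torque": joint torques, N m; "tool_pos": TCP position; "eef_rot": TCP orientation; "contact_force": force on the tool from outside, world axes, zero at the start; "moment": the same for the moment, N m; "opening": opening from 0.0 (shut) to 1.0 (fully open).
Only numpy, scipy, OpenCV 4.12 (cv2) and the standard library are available. Lean on these libraries where they do the work, as an engineer would, in place of code of your own. Each camera call takes 0.05 s, during which the arm holds its last target.

## Task

Bring the small aluminium moisture tin from the wet side to the balance through the transfer hatch: put it in under the open outer door, slide it across into the inner half, shut the outer door fully, and only then slide the inner door wide open, take the tin out and set it down upright on the middle of the balance pan without dropping it. Never have both doors open at the same time, keep the tin upright throughout, and leave the outer door shut and the other things on the bench where they stand.

Things in the scene. Friction and masses are not known exactly. Their poses are not given: they have to be found in the camera images.
- tin_center (a point): Centre of the small moisture tin: a plain closed aluminium cylinder, 50 mm in diameter and 44 mm high, standing on the bench on the wet (right, -y) side; about 0.12 kg. The point is on its axis, half-way up (22 mm above its underside); its z axis points up.
- big_tin_center (a point): Centre of the larger tin, 68 mm in diameter and 66 mm high, also on the wet side: a bystander, to be left alone. It may stand nearer or farther than the small one.
- hatch_mid (a point): Middle of the hatch, a fixed low white box, on the top of its floor (6 mm above the bench). Its x axis points away from the robot, y from the wet side to the balance side. Inside 150 mm along x, 260 mm along y; walls 8 mm thick, tops 52 mm above this point. y below 0 is the outer half, y above 0 the inner; no partition inside. A fixed black kerb 54 mm high runs on along x at y = 0.
- channel (a point): Centre of the outer half's floor: y = -66 mm, x = 0 of hatch_mid, same height and axes. Two floor guides 8 mm high run along the hatch's whole length in y, leaving a channel 60 mm wide (x from -30 to +30 mm) in which the tin stands and slides; above them the box is 150 mm wide, so fingertips kept over 8 mm above the floor clear them.
- inner_half (a point): Centre of the inner half's floor: y = +66 mm, x = 0 of hatch_mid; end wall at y = +130 mm. Only what lies past y = 0 can be taken through the inner door, so before shutting the outer door push the tin from behind along the channel, under the inner door, till at least its centre is past y = 0. Lift it out only when its rear edge is clear of the outer door (centre past y = 30 mm).
- outer_door (a joint): Opening of the outer (wet side) door in m: 0 shut, 0.15 fully open, sliding along hatch +x. A clear plate over the outer half alone, underside 52 mm and upper face 58 mm above hatch_mid; the doors' edges meet at y = -1 and +1 mm. It starts open (0.11 to 0.15): free from x = -75 to at least x = +28 mm. About 1.5 N of friction; it stays where it is left.
- inner_door (a joint): Opening of the inner (balance side) door in m: 0 shut (as at the start), 0.15 fully open, sliding along hatch +x. Plate, heights and friction as for the outer door; it covers the inner half alone.
- outer_grip (a point): Grip point on the outer door's handle: a plain upright steel bar on the door's upper face, 12 mm thick along the hatch's x, 50 mm long along its y, rising 32 mm above the door's upper face. The point is its centre line, 11 mm below its top and 21 mm above the door's upper face. With the door shut it lies at x = -35, y = -99 mm of hatch_mid and moves with the door.
- inner_grip (a point): The same on the inner door's handle; with the door shut it lies at x = -35, y = +99 mm of hatch_mid.
- pan (a point): Centre of the upper face of the balance's round steel pan, 116 mm in diameter, 68 mm above the bench, on a fixed white balance 50 mm high under it (225 mm by 160 mm) on the left (+y) side. z points up.
- brown_bottle_center (a point): Centre of a brown bottle, 64 mm in diameter and 125 mm high: a bystander.
- brown_bottle2_center (a point): Centre of a second brown bottle of the same size: a bystander.
- clear_bottle_center (a point): Centre of a clear bottle, 56 mm in diameter and 130 mm high: a bystander.
- beaker_center (a point): Centre of a glass beaker, 70 mm in diameter and 90 mm high: a bystander behind the balance.
- spatula_grip (a point): Handle of a steel spatula 170 mm long, lying on the bench left of the balance: a bystander.
There are look-alikes about, which are no part of the job. What is shaped like the part that bears tin_center but green or orange is not meant.

How it is judged:
By the outcome, as a careful person would: the job done as asked, in the order asked, and still so for the second after the job is handed in, with the robot touching nothing.
It also fails if it takes over 72 s, if anything falls off the work surface, if the arm or the gripper's body presses on something with over 40 N, if the wrist force passes 120 N, or if a joint passes its speed limit or range.

## Working session

There is one attempt and no reset: what is moved stays moved. The work goes in short steps, Python scripts to look and compute and a shell command to move; the robot and the scene stay as the last step left them, time stands still between calls to the robot, and variables do not carry over. Pictures are saved under pics/ and viewed, and the job is handed in when it is done.

```bash
mkdir -p pics; ls
python3 - <<'E'
from plant import r
import cv2
s=r.get_state(); print({k:(v if not hasattr(v,'round') else v.round(3) if hasattr(v,'shape') else v) for k,v in s.items()}); print(r.tcp_to_tips)
for n in ["scene","top","wrist"]:
    d=r.snapshot(n); cv2.imwrite(f"pics/{n}0.png",d["frame"][:,:,::-1]); print(n,d["intrinsics"].tolist(),d["R"].round(3).tolist(),d["t"].round(3).tolist())
E
```

```text
pics
{'clock': 0.0, 'q': array([ 1.187,  0.69 , -0.194,  1.566,  0.157,  0.902, -0.215]), 'qd': array([ 0.   , -0.001,  0.   , -0.001,  0.001,  0.   , -0.   ]), 'joint_torque': array([ 0.0000e+00, -5.2757e+01, -1.2670e+00, -1.5343e+01, -5.3000e-02,
        7.0000e-03,  0.0000e+00]), 'tool_pos': array([ 0.253, -0.571,  0.246]), 'eef_rot': array([-0.593,  0.386, -0.385,  0.593]), 'contact_force': array([ 0.008, -0.135, -0.774]), 'moment': array([0.029, 0.026, 0.006]), 'opening': 0.9988133904450032}
0.008
scene [[366.1273659548929, 0.0, 259.3241416530109], [0.0, 366.1273659548929, 194.9486326523], [0.0, 0.0, 1.0]] [[0.098, 0.995, -0.004], [0.795, -0.081, -0.601], [-0.598, 0.056, -0.8]] [-0.077, -0.386, 1.58]
top [[407.6310923633979, 0.0, 245.887499927795], [0.0, 407.6310923633979, 193.73767105105446], [0.0, 0.0, 1.0]] [[0.013, -1.0, 0.011], [-0.994, -0.014, -0.111], [0.111, -0.01, -0.994]] [0.0, 0.592, 1.393]
wrist [[295.4214554208404, 0.0, 251.05326909748533], [0.0, 295.4214554208404, 189.05426600808278], [0.0, 0.0, 1.0]] [[0.405, -0.914, -0.002], [-0.877, -0.389, 0.283], [-0.259, -0.113, -0.959]] [-0.624, -0.038, 0.39]
```

View pics/scene0.png

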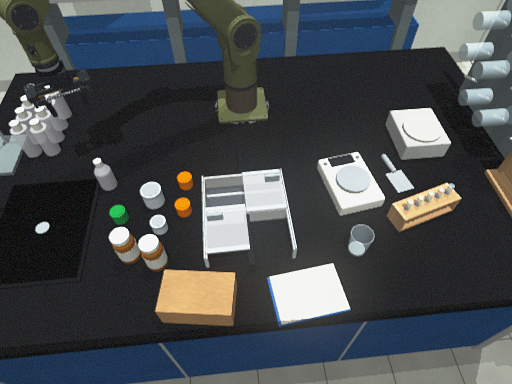

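View pics/top0.png

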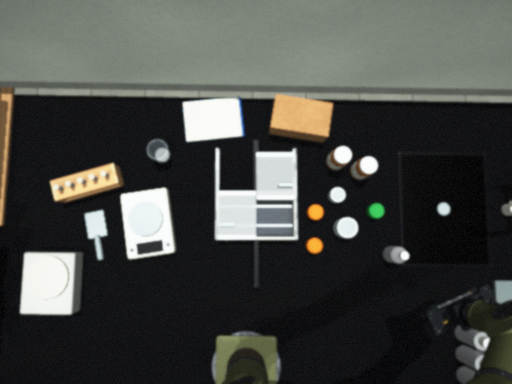

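View pics/wrist0.png

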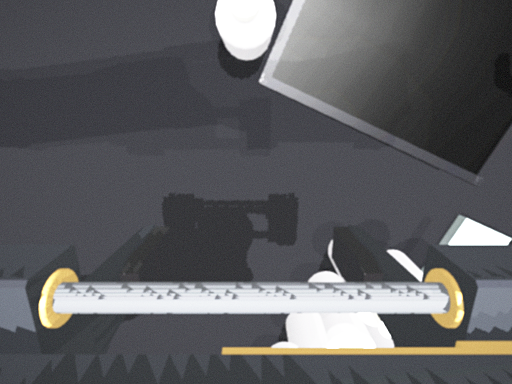

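The top view shows a plain grey small tin at (338,195), a larger tin at (347,228), orange look-alikes at (315,212) and (315,245) and a green one at (376,211). The hatch is centred near (257,195) with the balance at (147,222). The small grey tin at (338,195), (158,224) in scene, fits the description. Next I run the networks, triangulate and check an enlarged crop.

```bash
cat > h.py <<'E'
import numpy as np, cv2
from plant import r
from scipy.spatial.transform import Rotation as Ro
def P(d): return d["intrinsics"]@np.c_[d["R"],d["t"]]
def tri(d1,c1,d2,c2):
    X=cv2.triangulatePoints(P(d1),P(d2),np.float64(c1[::-1]).reshape(2,1),np.float64(c2[::-1]).reshape(2,1))
    return (X[:3]/X[3]).ravel()
def atz(d,c,z):
    K,R,t=d["intrinsics"],d["R"],d["t"]
    v=R.T@np.linalg.inv(K)@np.array([c[1],c[0],1.]); o=-R.T@t
    return o+v*(z-o[2])/v[2]
def proj(d,X):
    c=d["R"]@np.asarray(X)+d["t"]; p=d["intrinsics"]@c; return (p[:2]/p[2])[::-1]
def save(f,n,box=None,s=1):
    if box: f=f[box[0]:box[1],box[2]:box[3]]
    cv2.imwrite(f"pics/{n}.png",cv2.resize(f,None,fx=s,fy=s,interpolation=cv2.INTER_CUBIC)[:,:,::-1])
E
python3 - <<'E'
from h import *
S=r.snapshot("scene");T=r.snapshot("top")
save(T["frame"],"crop1",(120,290,200,400),4)
save(S["frame"],"crop2",(150,280,90,310),3.5)
for n in ["tin_center","big_tin_center","hatch_mid","channel","inner_half","outer_grip","inner_grip","pan","brown_bottle_center","clear_bottle_center","beaker_center","spatula_grip"]:
    a=r.tip_of("scene",n);b=r.tip_of("top",n)
    print(n,[(np.round(i["centre"],1).tolist(),round(i["p"],2)) for i in a],[(np.round(i["centre"],1).tolist(),round(i["p"],2)) for i in b])
    for i in a[:4]:
        for j in b[:4]:
            X=tri(S,i["centre"],T,j["centre"]); e=np.abs(proj(S,X)-i["centre"]).max()
            if e<2.5: print("   ",X.round(4),e.round(2))
print(r.get_state()["clock"])
E
```

```text
tin_center [([223.0, 160.8], 0.73), ([214.2, 118.6], 0.72), ([183.1, 187.1], 0.63)] [([167.3, 364.6], 0.75), ([246.6, 96.8], 0.72), ([211.7, 314.5], 0.56), ([243.9, 311.6], 0.56), ([191.3, 336.3], 0.51), ([211.0, 374.2], 0.49)]
    [ 0.5242 -0.2069  0.1414] 2.18
    [ 0.42   -0.2235  0.0142] 0.28
big_tin_center [([198.4, 151.8], 0.8)] [([227.2, 343.1], 0.92), ([220.4, 145.6], 0.37)]
    [ 0.4799 -0.3377  0.0187] 1.06
hatch_mid [([199.2, 243.6], 0.91)] [([218.0, 276.9], 0.72), ([215.8, 253.4], 0.67), ([246.8, 98.1], 0.19)]
    [ 0.5153 -0.0229  0.0189] 1.33
channel [([203.2, 223.6], 0.56), ([171.3, 102.6], 0.17)] [([216.7, 273.4], 0.76)]
    [ 0.514  -0.0936  0.0035] 1.03
inner_half [] []
outer_grip [([213.9, 212.2], 0.59)] [([184.4, 282.5], 0.87), ([243.3, 97.3], 0.73), ([229.4, 346.2], 0.21)]
inner_grip [([180.7, 274.3], 0.86)] [([225.5, 226.5], 0.63)]
    [0.4793 0.0769 0.0626] 1.41
pan [([176.6, 353.2], 0.93)] [([220.3, 144.8], 0.73)]
    [0.4928 0.3502 0.0672] 0.37
brown_bottle_center [([253.6, 153.7], 0.8)] [([159.9, 338.0], 0.88)]
    [ 0.7129 -0.3111  0.0515] 0.32
clear_bottle_center [([173.4, 102.0], 0.63)] [([256.7, 397.1], 0.79)]
    [ 0.3811 -0.5097  0.056 ] 0.62
beaker_center [([249.0, 362.4], 0.87)] [([152.5, 159.8], 0.89)]
    [0.7396 0.3232 0.0109] 1.83
spatula_grip [([163.8, 388.6], 0.72), ([252.1, 152.0], 0.69), ([177.7, 352.2], 0.53)] [([248.4, 95.3], 0.96)]
    [0.3937 0.5301 0.0025] 1.2
1.45
```

View pics/crop1.png

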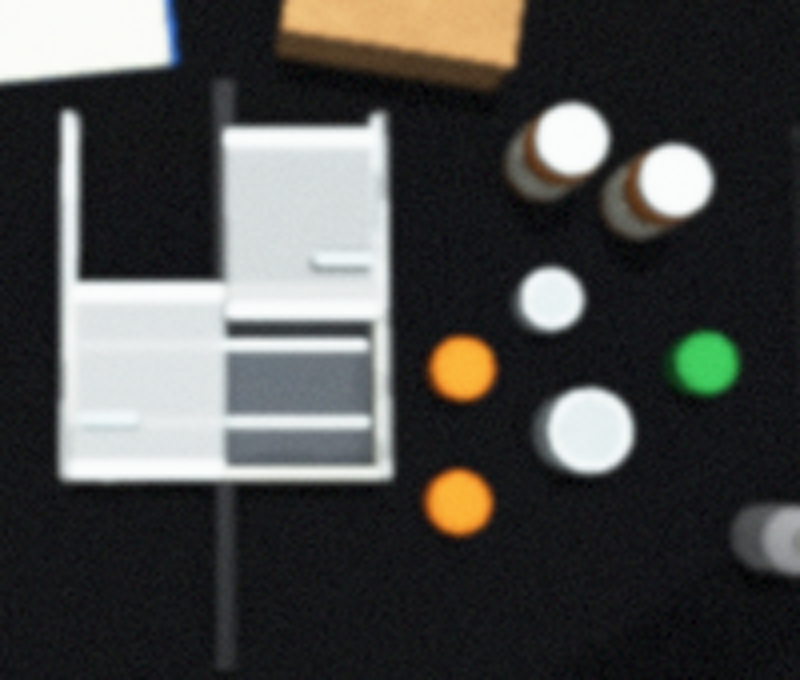

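View pics/crop2.png

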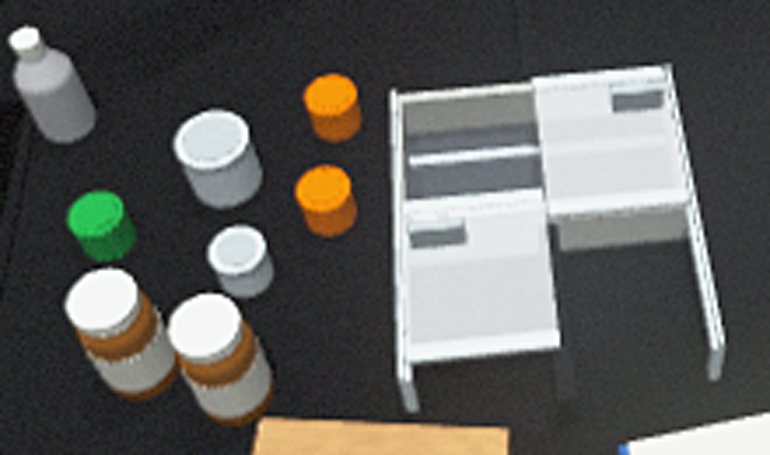

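The crops confirm it. The small tin is plain grey with its lid at crop1 (551,299), i.e. top (337.5,194.5), and it is clearly smaller than the big tin at (346,227). The others are orange or green. The outer door is open, with its near edge at crop1 row ~312, and the inner door is shut. Next I measure the edges properly.

Run:
```python
from h import *
S=r.snapshot("scene");T=r.snapshot("top")
s=r.get_state(); M=Ro.from_quat(s["eef_rot"]).as_matrix(); print("tool axes cols\n",M.round(3))
c=lambda x,y:((y+.5)/4-.5+120,(x+.5)/4-.5+200)
sc=lambda x,y:((y+.5)/3.5-.5+150,(x+.5)/3.5-.5+90)
def f(n,t,s_,z):
    print(n,"top@z",atz(T,c(*t),z).round(4), "scene@z",atz(S,sc(*s_),z).round(4) if s_ else "", "tri",tri(S,sc(*s_),T,c(*t)).round(4) if s_ else "")
f("tin lid",(551,299),(240,250),.044)
f("big lid",(591,431),(215,140),.066)
f("br1",(572,141),(205,324),.125)
f("br2",(676,181),(102,298),.125)
f("or1",(464,368),(325,187),.044)
f("hatch nearleft outer top",(59,480),(668,66),.058)
f("hatch nearright outer top",(393,480),(391,92),.058)
f("rail left far",(70,110),None,.058)
f("rail right far",(381,110),None,.058)
f("outer handle top",(345,259),(437,223),.096)
f("inner handle top",(110,418),(637,90),.096)
W=r.snapshot("wrist"); print("wrist cam",(-W["R"].T@W["t"]).round(3), M.T@(-W["R"].T@W["t"]-s["tool_pos"]))
X=(T["frame"]); save(X,"hz",(140,250,205,310),7)
```

```text
tool axes cols
 [[ 0.406  0.     0.914]
 [-0.914 -0.     0.406]
 [ 0.    -1.     0.   ]]
tin lid top@z [ 0.5925 -0.31    0.044 ] scene@z [ 0.5924 -0.3064  0.044 ] tri [ 0.5924 -0.3083  0.0443]
big lid top@z [ 0.4777 -0.3374  0.066 ] scene@z [ 0.4789 -0.3326  0.066 ] tri [ 0.4776 -0.3356  0.0649]
br1 top@z [ 0.7154 -0.3099  0.125 ] scene@z [ 0.7161 -0.3082  0.125 ] tri [ 0.7155 -0.3094  0.1242]
br2 top@z [ 0.683  -0.3957  0.125 ] scene@z [ 0.683  -0.3943  0.125 ] tri [ 0.6829 -0.395   0.1251]
or1 top@z [ 0.5314 -0.2338  0.044 ] scene@z [ 0.5288 -0.2308  0.044 ] tri [ 0.5311 -0.2318  0.0474]
hatch nearleft outer top top@z [0.4306 0.1135 0.058 ] scene@z [0.4233 0.1107 0.058 ] tri [0.4305 0.1114 0.0662]
hatch nearright outer top top@z [ 0.4342 -0.1701  0.058 ] scene@z [ 0.4292 -0.1663  0.058 ] tri [ 0.4342 -0.1676  0.0641]
rail left far top@z [0.7505 0.1107 0.058 ] scene@z  tri 
rail right far top@z [ 0.7546 -0.1601  0.058 ] scene@z  tri 
outer handle top top@z [ 0.6179 -0.1248  0.096 ] scene@z [ 0.6165 -0.1217  0.096 ] tri [ 0.6177 -0.1233  0.098 ]
inner handle top top@z [0.4823 0.0698 0.096 ] scene@z [0.4829 0.0714 0.096 ] tri [0.4824 0.0706 0.0954]
wrist cam [ 0.321 -0.542  0.385] [ 0.00044481 -0.13782478  0.07354631]
```

View pics/hz.png

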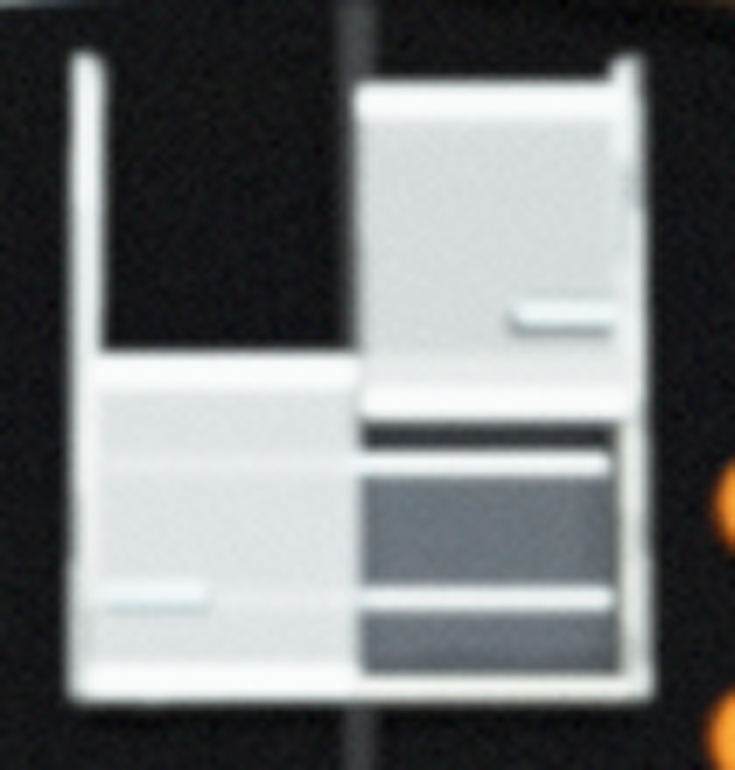

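Calibrated hatch: centre about (0.517,-0.028), yaw about +1°, outer door opening about 0.13. The tin is at (0.5924,-0.308) with its lid at z 0.044. I'm moving above the tin with the jaws along world y, which keeps the 187 mm body clear of the bottles.

```bash
python3 -m inch '-11 0 40 4; -22 0 79 8; -33 0 119 12; -44 0 158 16; -56 0 198 20; -67 0 238 24; -78 0 277 24; -89 0 317 24; -100 0 356 24; -111 0 396 24'
python3 - <<'E'
from h import *
d=r.snapshot("wrist"); save(d["frame"],"w1"); s=r.get_state(); print(s["clock"],s["tool_pos"].round(4),s["q"].round(3)); print(Ro.from_quat(s["eef_rot"]).as_matrix().round(3)); print(s["contact_force"].round(2))
for n in ["tin_center","hatch_mid","outer_grip"]:
    print(n,[(np.round(i["centre"],1).tolist(),round(i["p"],2)) for i in r.tip_of("wrist",n)])
E
```

```text
clock: 2.6
tool_pos: [0.5716, -0.3079, 0.2469]
eef_rot: [0.5, -0.5, 0.5, -0.5]
contact_force: [-0.5, -1.3, -0.8]
opening: 1.005
2.65 [ 0.5791 -0.2994  0.2467] [ 0.429  0.721 -0.035  1.486  0.018  0.931 -1.169]
[[ 0.009  0.007  1.   ]
 [-1.     0.006  0.009]
 [-0.006 -1.     0.007]]
[5.32 4.63 0.48]
tin_center [([195.0, 193.8], 0.89), ([273.2, 200.0], 0.7), ([146.5, 254.0], 0.67), ([188.7, 358.3], 0.58)]
hatch_mid [([203.4, 43.3], 0.67)]
outer_grip [([132.6, 67.0], 0.81)]
```

View pics/w1.png

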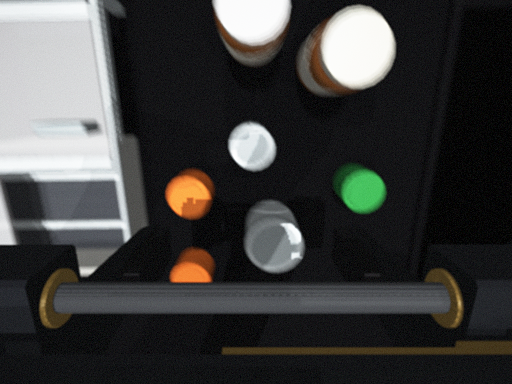

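The wrist view has the small grey tin at (252,147), the big tin at (273,238) and an orange one at (190,193). The arm was still settling, so I measure again from here. I also show the start cell.

```bash
cat > tin.py <<'E'
from h import *
def lid(d,guess,rad=22,thr=None):
    g=cv2.cvtColor(d["frame"],cv2.COLOR_RGB2GRAY); r0,c0=[int(v) for v in guess]
    sub=cv2.GaussianBlur(g,(0,0),.8)[max(0,r0-rad):r0+rad,max(0,c0-rad):c0+rad]
    t,m=cv2.threshold(sub,0,255,cv2.THRESH_BINARY+cv2.THRESH_OTSU)
    n,l,st,ce=cv2.connectedComponentsWithStats(m)
    k=1+st[1:,4].argmax(); return t,st[k].tolist(),(ce[k][::-1]+[max(0,r0-rad),max(0,c0-rad)])
E
python3 - <<'E'
from tin import *
d=r.snapshot("wrist"); s=r.get_state(); print(s["clock"],s["tool_pos"].round(4),s["contact_force"].round(2)); save(d["frame"],"w2",(100,200,200,310),7)
for i in r.tip_of("wrist","tin_center"):print(i["centre"].round(1),i["p"],atz(d,i["centre"],.022).round(4))
E
```

```text
2.85 [ 0.57   -0.3096  0.2465] [-0.64 -0.47 -0.07]Traceback (most recent call last):
  File "<stdin>", line 3, in <module>
AttributeError: 'list' object has no attribute 'round'. Did you mean: 'count'?
```

View pics/w2.png

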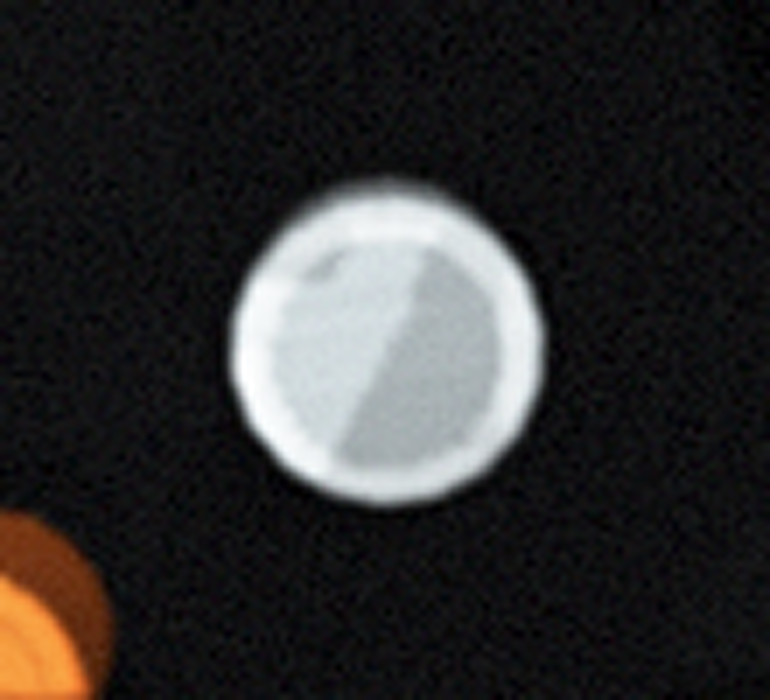

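Run:
```python
from tin import *
d=r.snapshot("wrist"); s=r.get_state(); p=s["tool_pos"];print(s["clock"],p.round(4),s["eef_rot"].round(4))
T=r.snapshot("top")
c=(149.3,255.0); ct=(194.4,337.4)
X=atz(d,c,.044); print("at z",X.round(4),"tri",tri(d,c,T,ct).round(4)); M=Ro.from_quat(s["eef_rot"]).as_matrix()
print("tool shift",(M.T@(X-p)*1000).round(1))
print(lid(d,c,35))
save(d["frame"],"w3",(0,290,0,200),2.6)
```

```text
2.95 [ 0.5691 -0.3108  0.2467] [ 0.4996 -0.5009  0.5009 -0.4985]
at z [ 0.5904 -0.3154  0.044 ] tri [ 0.5919 -0.3127  0.0385]
tool shift [  4.2 202.7  21.6]
(109.0, [10, 11, 45, 45, 1566], array([146.93358876, 251.79565773]))
```

View pics/w3.png

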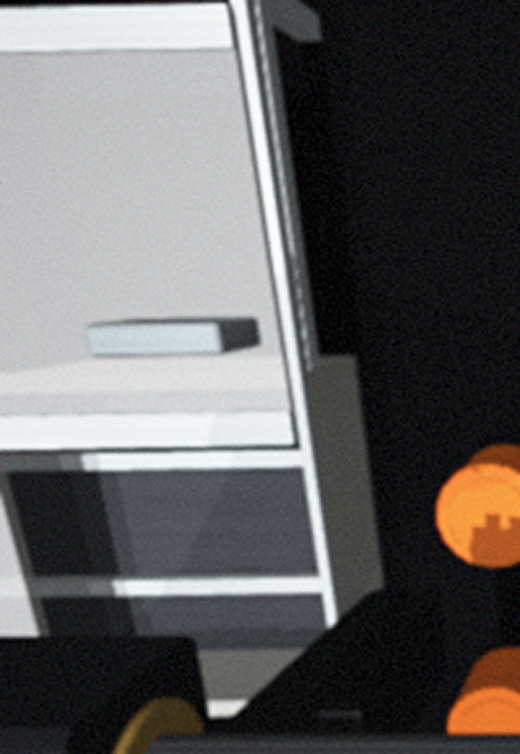

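Run:
```python
from tin import *
T=r.snapshot("top"); g=(147,252)
print(lid(T,(194,337),14))
ct=lid(T,(194,337),14)[2]
for k in range(3):
    d=r.snapshot("wrist"); s=r.get_state(); p=s["tool_pos"]; M=Ro.from_quat(s["eef_rot"]).as_matrix()
    g=lid(d,g,35)[2]; X=atz(d,g,.044); print(s["clock"],p.round(4),g.round(1),X.round(4),tri(d,g,T,ct).round(4),(M.T@(X-p)*1000).round(1))
```

```text
(47.0, [6, 0, 19, 22, 344], array([190.74418605, 337.09593023]))
3.1 [ 0.5696 -0.3104  0.2469] [147.  251.5] [ 0.5933 -0.3115  0.044 ] [ 0.6005 -0.3067  0.0649] [  0.8 202.9  23.8]
3.15 [ 0.5698 -0.3102  0.2469] [147.1 251.8] [ 0.5933 -0.3115  0.044 ] [ 0.6005 -0.3067  0.0649] [  1.2 202.9  23.5]
3.2 [ 0.5699 -0.3099  0.2468] [147.3 252.1] [ 0.5933 -0.3116  0.044 ] [ 0.6005 -0.3067  0.0649] [  1.6 202.8  23.4]
```

The tin axis agrees within about 2 mm between the cameras: (0.593,-0.311), lid z 0.044. I descend partway with the opening at 66 mm.

```bash
python3 -m inch '0 30 8 0; 1 60 16 0; 1 90 23 0; 1 115 23 0; 1 135 23 0; 1 150 23 0; 1 150 23 0; 1 150 23 0' 0.5 15
python3 - <<'E'
from tin import *
d=r.snapshot("wrist"); save(d["frame"],"w4"); s=r.get_state(); print(s["clock"],s["tool_pos"].round(4),s["opening"])
E
```

```text
clock: 4.0
tool_pos: [0.5938, -0.3105, 0.0973]
eef_rot: [0.5, -0.5, 0.501, -0.5]
contact_force: [0.1, -0.7, 0.6]
opening: 0.753
4.05 [ 0.5942 -0.3107  0.0979] 0.7477139786934733
```

View pics/w4.png

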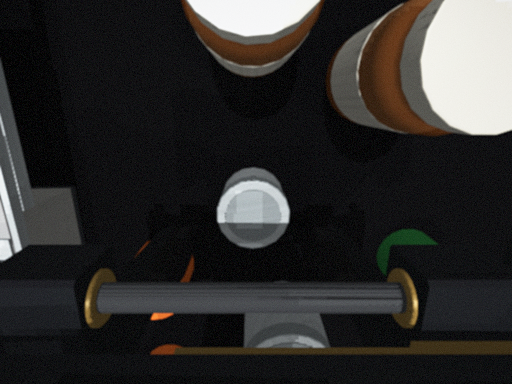

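```bash
python3 - <<'E'
from tin import *
d=r.snapshot("wrist"); s=r.get_state(); p=s["tool_pos"]; M=Ro.from_quat(s["eef_rot"]).as_matrix()
X=atz(d,(213,253),.044); print(p.round(4),X.round(4),(M.T@(X-p)*1000).round(1))
E
python3 -m inch '0 20 0 0; 0 40 0 0; 0 55 0 0; 0 65 0 0; 0 74 0 0; 0 74 0 0; 0 74 0 0'
python3 - <<'E'
from h import *
d=r.snapshot("wrist"); save(d["frame"],"w5")
E
```

```text
[ 0.5944 -0.3107  0.0981] [ 0.5943 -0.3122  0.044 ] [ 1.4 54.1 -0.3]
clock: 4.8
tool_pos: [0.5939, -0.3103, 0.0231]
eef_rot: [0.5, -0.5, 0.501, -0.5]
contact_force: [0.3, 0.4, 0.4]
opening: 0.751
```

View pics/w5.png

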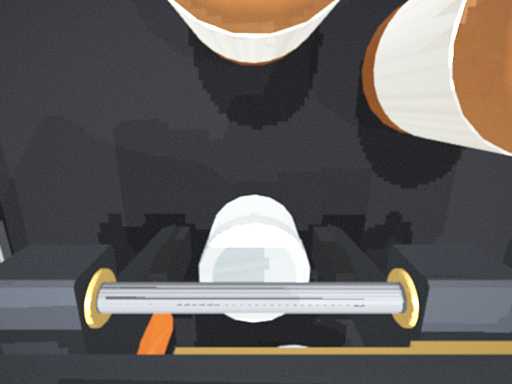

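The tin sits centred between the fingers at (254,270), with clear space all round. I close and lift.

```bash
python3 -m inch '0 0 0 0; 0 0 0 0; 0 0 0 0; 0 0 0 0; 0 0 0 0; 0 0 0 0' -1 20; python3 -m inch '0 -15 0 0; 0 -35 0 0; 0 -65 0 0; 0 -95 0 0; 0 -120 0 0; 0 -130 0 0; 0 -130 0 0; 0 -130 0 0'
python3 - <<'E'
from h import *
d=r.snapshot("wrist"); save(d["frame"],"w6"); S=r.snapshot("scene"); save(S["frame"],"s6",(120,300,80,310),3.4)
E
```

```text
clock: 5.45
tool_pos: [0.5939, -0.3105, 0.0233]
eef_rot: [0.5, -0.5, 0.501, -0.5]
contact_force: [-0.3, -0.2, 5.1]
opening: 0.563
clock: 6.25
tool_pos: [0.5927, -0.3096, 0.1517]
eef_rot: [-0.5, 0.501, -0.5, 0.5]
contact_force: [0.9, 0.6, -0.6]
opening: 0.563
```

View pics/w6.png

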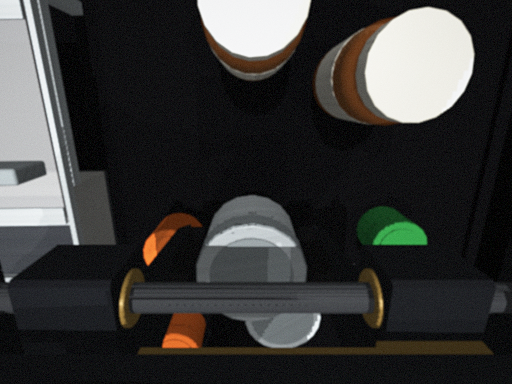

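View pics/s6.png

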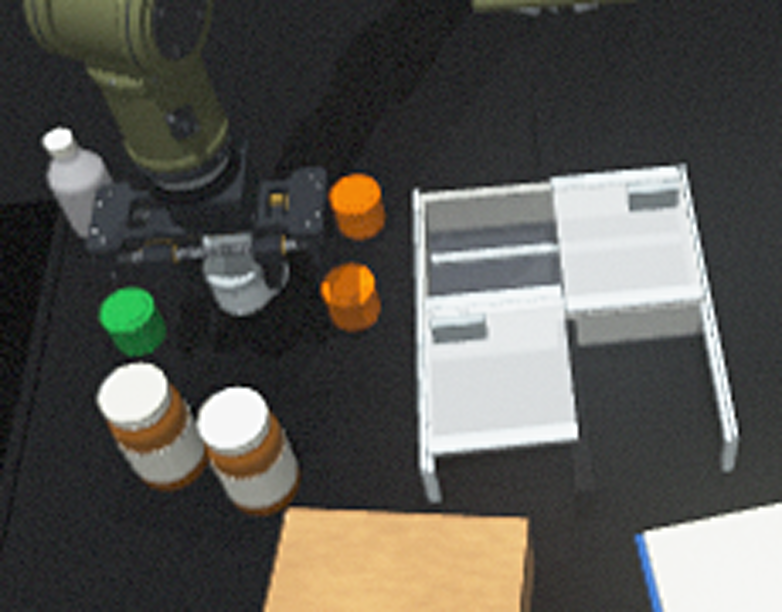

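The grip is firm: opening 0.563, about 49.6 mm, with the tin hanging upright at (252,255). The bystanders are unmoved. I go to just near the outer half to measure the channel.

```bash
python3 -m inch '-15 -5 -10 0; -45 -15 -29 0; -80 -27 -52 0; -115 -35 -75 0; -150 -42 -97 0; -185 -48 -120 0; -208 -50 -136 0; -220 -50 -143 0; -220 -50 -143 0; -220 -50 -143 0'; python3 -m inch '0 0 0 0;0 0 0 0;0 0 0 0'
python3 - <<'E'
from h import *
d=r.snapshot("wrist"); save(d["frame"],"w7",None,1.5); s=r.get_state();print(s["clock"],s["tool_pos"].round(4))
for n in ["hatch_mid","channel","inner_half","outer_grip","inner_grip"]:
  for i in r.tip_of("wrist",n)[:2]:print(n,np.round(i["centre"],1),round(i["p"],2),atz(d,i["centre"],.085 if "grip" in n else .006).round(4))
import pickle; pickle.dump(d,open("w7.pkl","wb"))
E
```

```text
clock: 7.35
tool_pos: [0.4518, -0.091, 0.2024]
eef_rot: [0.5, -0.5, 0.501, -0.499]
contact_force: [0.2, -0.3, -1.4]
opening: 0.564
clock: 7.65
tool_pos: [0.4511, -0.0909, 0.2026]
eef_rot: [0.499, -0.5, 0.501, -0.499]
contact_force: [-0.4, -0.1, 0.0]
opening: 0.565
7.7 [ 0.451  -0.0907  0.2026]
hatch_mid [112.5 193.5] 0.83 [ 0.5141 -0.0281  0.006 ]
channel [110.4 249.3] 0.9 [ 0.5161 -0.0892  0.006 ]
inner_grip [155.2  66.6] 0.62 [0.481  0.0697 0.085 ]
```

View pics/w7.png

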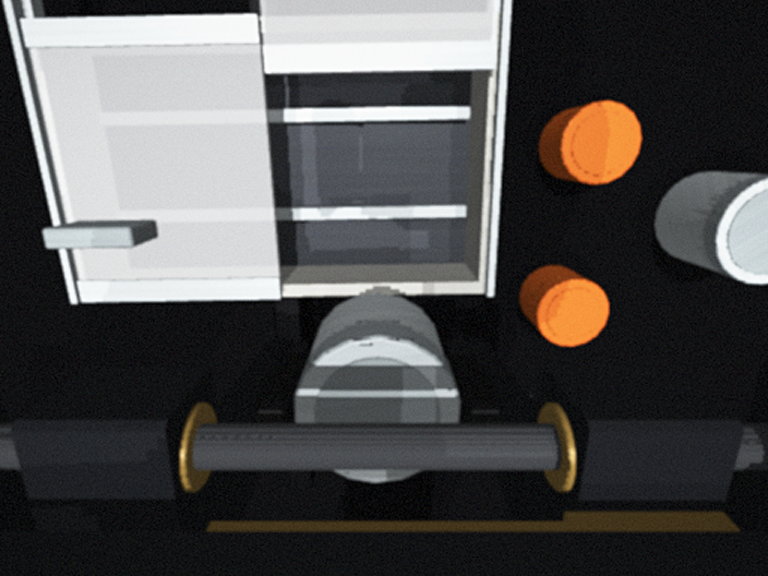

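The wrist view shows the open outer half at 1.5x (275–470, 75–265). Its guide strips are at rows ~114 and ~212, and the near box corners are at (72,303) and (494,296).

Run:
```python
from h import *
import pickle; d=pickle.load(open("w7.pkl","rb"))
q=lambda x,y,z:atz(d,((y+.5)/1.5-.5,(x+.5)/1.5-.5),z).round(4)
for n,a in {"farguide R inner":(468,119,.014),"farguide L inner":(285,122,.014),"nearguide R inner":(464,206,.014),"nearguide L inner":(285,208,.014),"near outer L":(72,303,.058),"near outer R":(494,296,.058),"doors meet near":(281,299,.064),"doors meet far":(262,70,.064),"outer door near edge L":(266,74,.064),"R":(493,68,.064),"inner handle TL":(46,230,.096),"TR":(135,226,.096),"BL":(48,248,.096),"wall right outer far":(511,10,.058)}.items(): print(n,q(*a))
```

```text
farguide R inner [ 0.5475 -0.1544  0.014 ]
farguide L inner [ 0.5459 -0.0276  0.014 ]
nearguide R inner [ 0.4878 -0.1547  0.014 ]
nearguide L inner [ 0.4868 -0.0239  0.014 ]
near outer L [0.4289 0.1142 0.058 ]
near outer R [ 0.433  -0.1694  0.058 ]
doors meet near [ 0.4333 -0.028   0.064 ]
doors meet far [ 0.5706 -0.026   0.064 ]
outer door near edge L [ 0.5685 -0.0281  0.064 ]
R [ 0.5712 -0.1574  0.064 ]
inner handle TL [0.4846 0.0926 0.096 ]
TR [0.4867 0.0428 0.096 ]
BL [0.4745 0.0936 0.096 ]
wall right outer far [ 0.6019 -0.1669  0.058 ]
```

The estimates agree: hatch_mid is at about (0.5163,-0.0278) with yaw about 0.7°. The guide tops used gave a 59–60 mm channel, which matches. The tin goes to hatch y = -52 mm, i.e. world (0.517,-0.080), which leaves room for the fingers both ahead and behind.

```bash
python3 -m inch '-3 15 15 -0.7; -6 35 32 -0.7; -9 55 50 -0.7; -11 75 62 -0.7; -11 85 66 -0.7; -11 92 66 -0.7; -11 92 66 -0.7; -11 92 66 -0.7; -11 92 66 -0.7';python3 - <<'E'
from h import *
d=r.snapshot("wrist"); save(d["frame"],"w8",None,1.5); s=r.get_state();print(s["clock"],s["tool_pos"].round(4))
E
```

```text
clock: 8.85
tool_pos: [0.5167, -0.0793, 0.1116]
eef_rot: [-0.503, 0.497, -0.498, 0.503]
contact_force: [0.6, 0.5, -0.8]
opening: 0.56
8.9 [ 0.5168 -0.0793  0.1115]
```

View pics/w8.png

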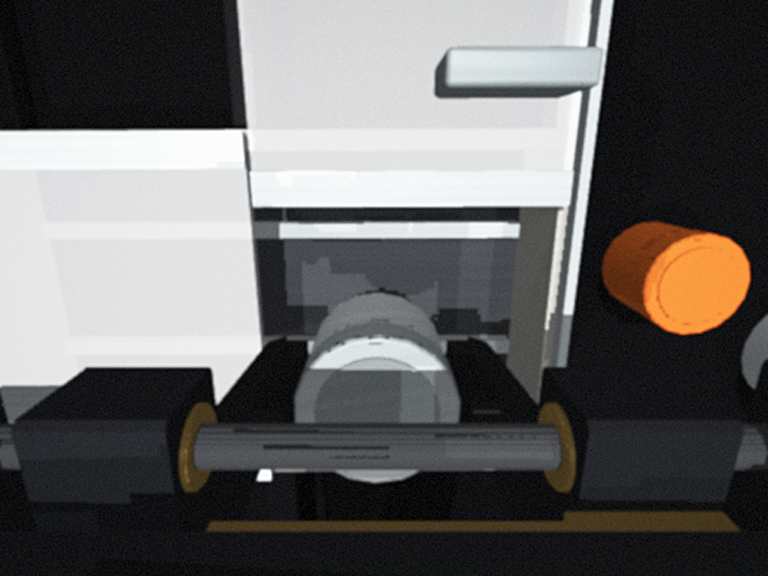

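The tin hangs over the open outer half between the far guide (row ~230) and the near guide (row ~345), clear of the door edge at row 205. I lower it slowly.

```bash
python3 -m inch '0 15 0 0; 0 32 0 0; 0 48 0 0; 0 60 0 0; 0 68 0 0; 0 73 0 0; 0 77 0 0; 0 79 0 0; 0 79 0 0;0 79 0 0';python3 - <<'E'
from h import *
d=r.snapshot("wrist"); save(d["frame"],"w9",None,1.5)
E
```

```text
clock: 9.9
tool_pos: [0.517, -0.0791, 0.032]
eef_rot: [-0.503, 0.497, -0.497, 0.503]
contact_force: [-0.7, -0.5, -0.8]
opening: 0.562
```

View pics/w9.png

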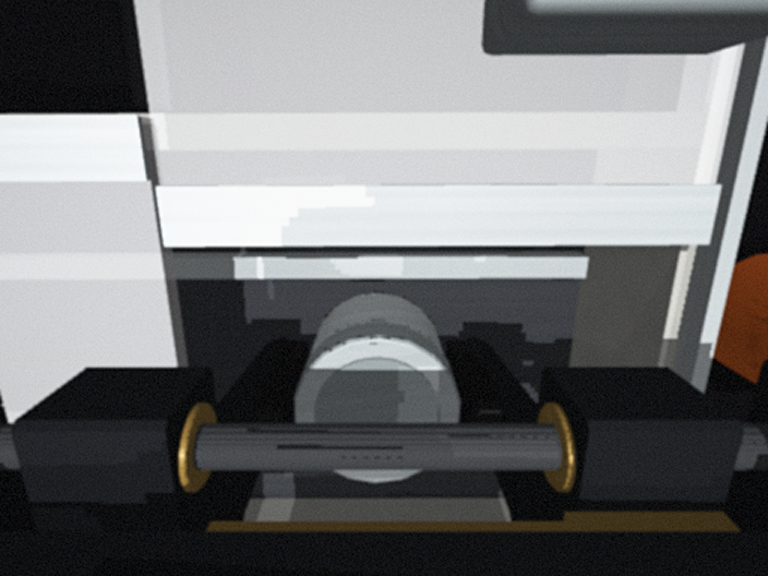

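```bash
python3 -m inch '0 1.5 0 0; 0 3 0 0; 0 3 0 0; 0 3 0 0'; python3 -m inch '0 0 0 0; 0 0 0 0; 0 0 0 0; 0 0 0 0' 0.3
```

```text
clock: 10.35
tool_pos: [0.517, -0.0791, 0.0292]
eef_rot: [-0.503, 0.497, -0.497, 0.503]
contact_force: [-0.4, -0.4, 5.4]
opening: 0.563
clock: 10.75
tool_pos: [0.5167, -0.0791, 0.0286]
eef_rot: [0.503, -0.497, 0.497, -0.503]
contact_force: [0.1, 0.7, 0.1]
opening: 0.651
```

Floor contact felt at 5 N, and the tin is released. I raise, close the jaws, move behind the tin and lower.

```bash
python3 -m inch '0 -10 0 0; 0 -25 0 0; 0 -42 0 0; 0 -58 0 0; 0 -62 0 0; 0 -62 0 0'; python3 -m inch '10 0 0 0; 22 0 0 0; 36 0 0 0; 46 0 0 0; 48 0 0 0; 48 0 0 0; 48 0 0 0; 48 0 0 0' -1;python3 - <<'E'
from h import *
d=r.snapshot("wrist"); save(d["frame"],"w10",None,1.5); s=r.get_state();print(s["tool_pos"].round(4),s["opening"])
for c in [(0,0)]: pass
E
```

```text
clock: 11.35
tool_pos: [0.5172, -0.0791, 0.0915]
eef_rot: [-0.502, 0.497, -0.498, 0.503]
contact_force: [-0.7, 0.9, 0.0]
opening: 0.65
clock: 12.15
tool_pos: [0.5174, -0.1262, 0.0907]
eef_rot: [-0.503, 0.497, -0.497, 0.503]
contact_force: [0.3, 0.9, 0.5]
opening: 0.007
[ 0.5174 -0.1263  0.0907] 0.004596899815403171
```

View pics/w10.png

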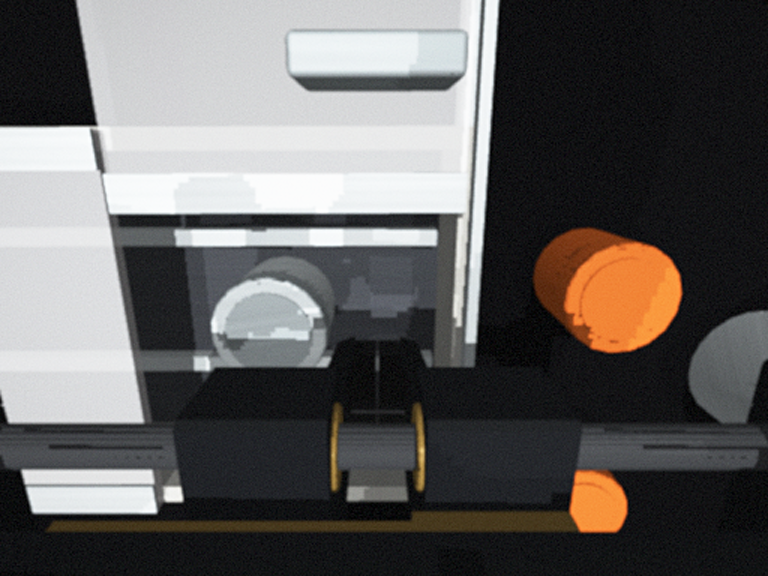

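The tin stands upright in the channel at (268,325), with the closed fingers just behind it at (378,390) and inside the end wall at column ~450. I lower, then push.

```bash
python3 -m inch '0 12 0 0; 0 28 0 0; 0 44 0 0; 0 56 0 0; 0 62 0 0; 0 63.5 0 0; 0 63.5 0 0'
python3 - <<'E'
from h import *
d=r.snapshot("wrist"); save(d["frame"],"w11",None,1.5)
E
```

```text
clock: 12.9
tool_pos: [0.5173, -0.1271, 0.0272]
eef_rot: [0.503, -0.497, 0.497, -0.503]
contact_force: [0.3, -0.4, -0.2]
opening: 0.004
```

View pics/w11.png

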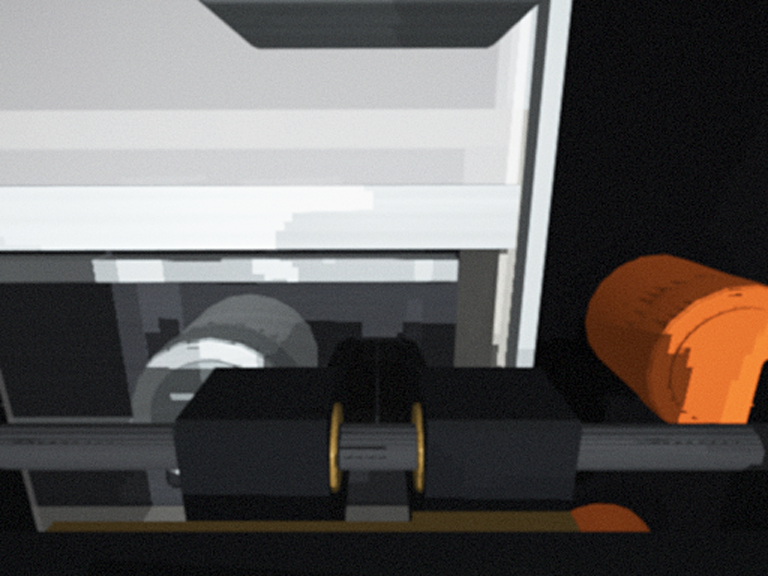

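No contact so far. I push along the channel to hatch y ≈ -22, a 77 mm stroke.

```bash
python3 -m inch '-4 0 0 0; -9 0 0 0; -15 0 0 0; -21 0 0 0; -27 0 0 0; -33 0 0 0; -39 0 0 0; -45 0 0 0; -51 0 0 0; -57 0 0 0'; python3 -m inch '-6 0 0 0; -12 0 0 0; -17 0 0 0; -20 0 0 0; -20 0 0 0; -20 0 0 0'
python3 - <<'E'
from h import *
d=r.snapshot("wrist"); save(d["frame"],"w12",None,1.5); d=r.snapshot("top"); save(d["frame"],"t12",(130,260,190,330),5)
E
```

```text
clock: 13.95
tool_pos: [0.5166, -0.0696, 0.0272]
eef_rot: [0.503, -0.497, 0.497, -0.503]
contact_force: [-0.1, -0.8, 2.0]
opening: 0.005
clock: 14.55
tool_pos: [0.5163, -0.0496, 0.0271]
eef_rot: [-0.503, 0.497, -0.497, 0.503]
contact_force: [-0.3, -0.8, -0.0]
opening: 0.006
```

View pics/w12.png

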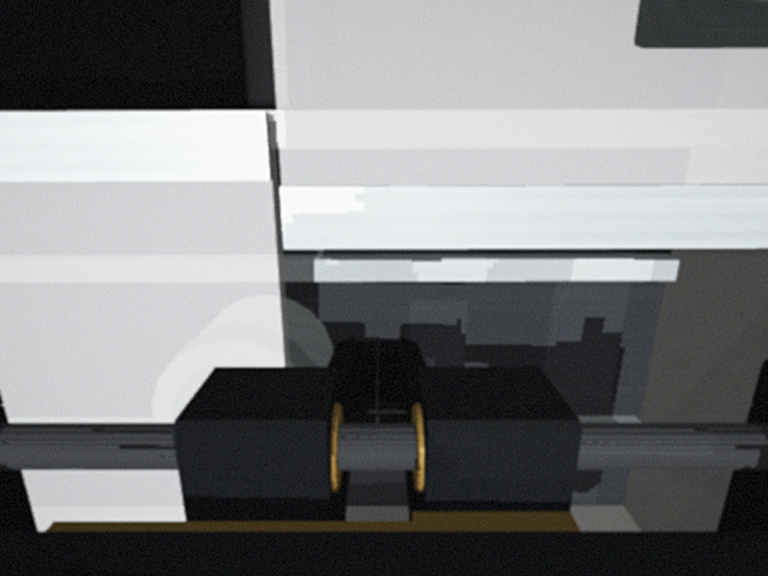

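View pics/t12.png

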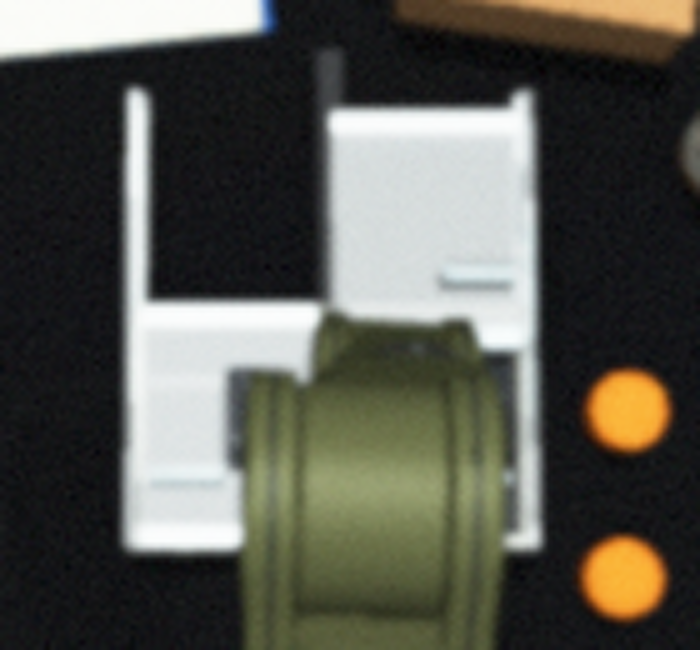

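The tin, seen through the clear inner door at (250,350), rests against the finger, and the push needed almost no force. I back off and rise, then swing over the outer handle with jaws along x.

```bash
python3 -m inch '4 0 0 0; 8 -3 0 0; 8 -20 0 0; 8 -45 0 0; 8 -75 0 0; 8 -103 0 0; 8 -113 0 0; 8 -113 0 0;8 -113 0 0;8 -113 0 0';  python3 - <<'E'
from h import *
for n in ("wrist","top"):
    d=r.snapshot(n); save(d["frame"],n+"13",*(((None,1.5)) if n=="wrist" else ((130,260,190,330),5)))
    import pickle; pickle.dump(d,open(n+"13.pkl","wb"))
print(r.get_state()["q"].round(2))
E
```

```text
clock: 15.65
tool_pos: [0.5157, -0.0581, 0.139]
eef_rot: [0.503, -0.498, 0.497, -0.502]
contact_force: [0.4, -0.4, -0.1]
opening: 0.003
[ 0.01  0.72  0.02  1.98 -0.03  0.44 -1.51]
```

View pics/wrist13.png

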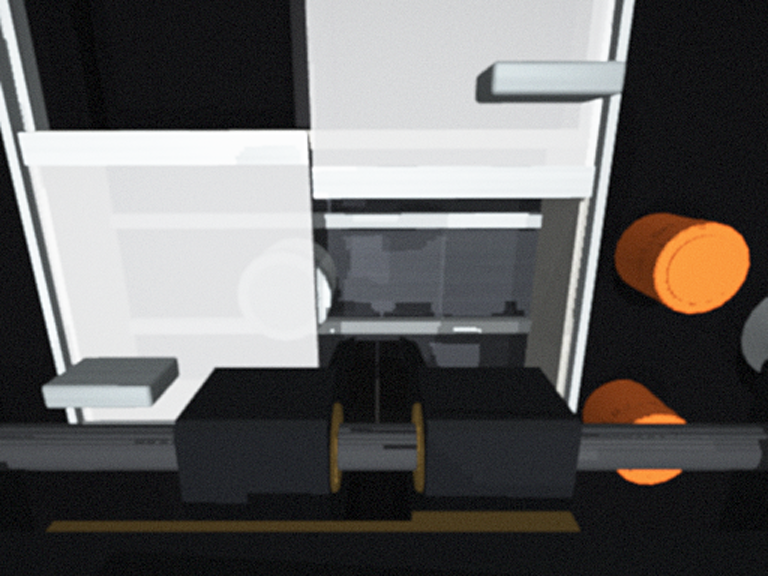

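The tin stands at (285,288) under the clear inner door. I compute its place and the outer handle position.

Run:
```python
from h import *
import pickle; d=pickle.load(open("wrist13.pkl","rb"));T=pickle.load(open("top13.pkl","rb"))
w=lambda x,y:((y+.5)/1.5-.5,(x+.5)/1.5-.5)
q=lambda x,y,z:atz(d,w(x,y),z)
mid=np.array([.5163,-.0278]);a=.0125;R=np.array([[np.cos(a),-np.sin(a)],[np.sin(a),np.cos(a)]])
h=lambda X:(R.T@(X[:2]-mid)*1000).round(1)
for n,p in {"tin lid":(286,289,.05),"lid L":(238,289,.05),"lid R":(332,289,.05),"oh top L far":(497,62,.096),"R far":(624,62,.096),"oh top L near":(494,93,.096),"R near":(624,91,.096),"ih far L":(83,358,.096),"ih farR":(178,358,.096),"edge of outer door":(450,197,.058)}.items():
    X=q(*p); print(n,X.round(4),h(X))
for n in ["outer_grip","tin_center"]:
  for i in r.tip_of("wrist",n)[:2]:
    X=atz(d,i["centre"],.085 if n[0]=="o" else .028); print(n,np.round(i["centre"],1),round(i["p"],2),X.round(4),h(X))
```

```text
tin lid [ 0.519  -0.0095  0.05  ] [ 2.9 18.3]
lid L [0.5187 0.0162 0.05  ] [ 3. 44.]
lid R [ 0.5192 -0.0341  0.05  ] [ 2.9 -6.3]
oh top L far [ 0.6222 -0.1015  0.096 ] [104.9 -75. ]
R far [ 0.6227 -0.1485  0.096 ] [ 104.8 -122. ]
oh top L near [ 0.6116 -0.1013  0.096 ] [ 94.3 -74.7]
R near [ 0.6128 -0.1502  0.096 ] [  94.9 -123.6]
ih far L [0.5    0.0732 0.096 ] [-15.  101.2]
ih farR [0.5005 0.0307 0.096 ] [-15.1  58.7]
edge of outer door [ 0.5692 -0.0932  0.058 ] [ 52.1 -66. ]
outer_grip [ 51.5 362.6] 0.73 [ 0.6188 -0.1234  0.085 ] [101.3 -96.8]
tin_center [172.2 454.8] 0.91 [ 0.5329 -0.2338  0.028 ] [  14.  -206.2]
tin_center [283.5 423.1] 0.83 [ 0.4221 -0.226   0.028 ] [ -96.7 -197. ]
```

The tin centre is at hatch y ≈ +18 mm, past 0, and measured 50 mm across as it should. The outer handle is at (0.617,-0.125), opening about 0.134. I move over it while turning -90°.

```bash
python3 -m inch '4 0 6 -8.5; 10 0 15 -17; 18 0 26 -25.5; 26 0 38 -34; 34 0 51 -42.5; 42 0 63 -51; 50 0 76 -59.5; 58 0 88 -68; 64 0 96 -76.5; 67 0 101 -85' -0.1;  python3 -m inch '0 0 0 -5; 0 0 0 -5; 0 0 0 -5; 0 0 0 -5; 0 0 0 -5'
python3 - <<'E'
from h import *
d=r.snapshot("wrist"); save(d["frame"],"w14",None,1.5); s=r.get_state();print(s["q"].round(2),s["tool_pos"].round(4));print(Ro.from_quat(s["eef_rot"]).as_matrix().round(3))
E
```

```text
clock: 16.85
tool_pos: [0.6186, -0.125, 0.1395]
eef_rot: [0.707, -0.025, 0.025, -0.707]
contact_force: [0.5, 0.3, -0.1]
opening: 0.45
clock: 17.35
tool_pos: [0.6182, -0.1238, 0.1402]
eef_rot: [0.707, 0.004, -0.004, -0.707]
contact_force: [0.5, -0.1, -0.1]
opening: 0.452
[ 0.36  0.86 -0.45  1.63  0.49  0.77 -0.29] [ 0.6182 -0.1238  0.1403]
[[ 1.    -0.    -0.011]
 [ 0.011 -0.     1.   ]
 [-0.    -1.    -0.   ]]
```

View pics/w14.png

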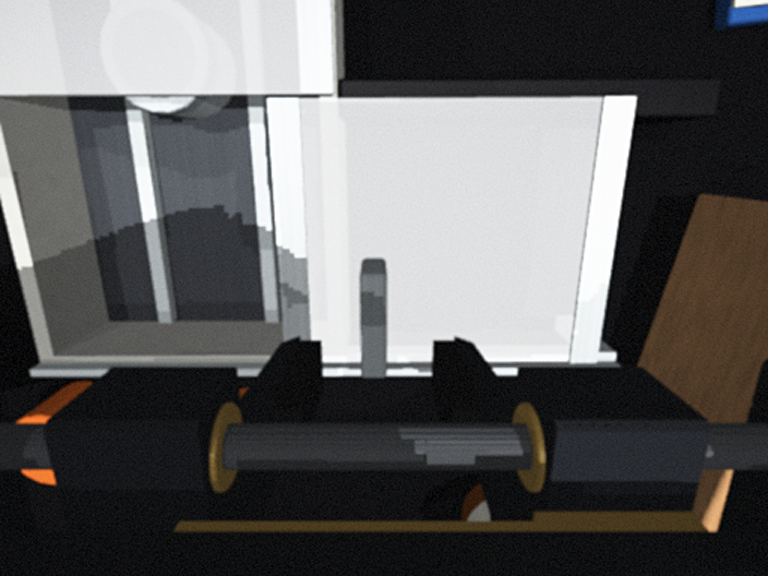

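The handle at column 373 lies between the open fingers at 320 and 435. I lower 61 mm and push the door shut with the far finger.

```bash
python3 -m inch '0 12 0 0; 0 27 0 0; 0 42 0 0; 0 54 0 0; 0 60 0 0; 0 61 0 0; 0 61 0 0'; python3 -m inch '-5 0 0 0; -12 0 0 0; -22 0 0 0; -34 0 0 0; -48 0 0 0; -62 0 0 0; -76 0 0 0; -90 0 0 0; -104 0 0 0; -116 0 0 0'
python3 - <<'E'
from h import *
d=r.snapshot("wrist"); save(d["frame"],"w15",None,1.5)
d=r.snapshot("top"); save(d["frame"],"t15",(130,260,190,330),5)
E
```

```text
clock: 18.1
tool_pos: [0.6184, -0.1238, 0.0791]
eef_rot: [-0.707, -0.004, 0.004, 0.707]
contact_force: [0.6, 0.6, -0.0]
opening: 0.449
clock: 19.1
tool_pos: [0.5025, -0.1254, 0.08]
eef_rot: [0.707, 0.005, -0.003, -0.707]
contact_force: [2.8, -0.9, -0.8]
opening: 0.449
```

View pics/w15.png

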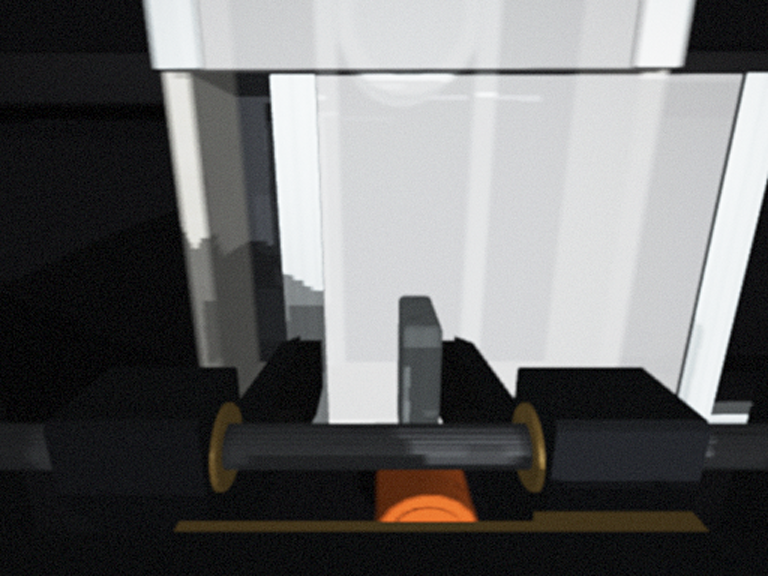

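The door follows, with the handle at (418,360) against the far finger. I continue to the stop in small steps.

```bash
python3 -m inch '-6 0 0 0; -12 0 0 0; -18 0 0 0; -23 0 0 0; -27 0 0 0; -30 0 0 0;-30 0 0 0'; python3 -m inch '-2 0 0 0; -4 0 0 0; -6 0 0 0; -6 0 0 0; -6 0 0 0'
python3 - <<'E'
from h import *
d=r.snapshot("wrist"); save(d["frame"],"w16",None,1.5)
E
```

```text
clock: 19.9
tool_pos: [0.4713, -0.1255, 0.0791]
eef_rot: [0.707, 0.003, -0.005, -0.707]
contact_force: [-0.4, -0.0, 0.4]
opening: 0.451
clock: 20.4
tool_pos: [0.4681, -0.1255, 0.0792]
eef_rot: [-0.707, -0.005, 0.003, 0.707]
contact_force: [5.4, -1.3, -3.4]
opening: 0.45
```

View pics/w16.png

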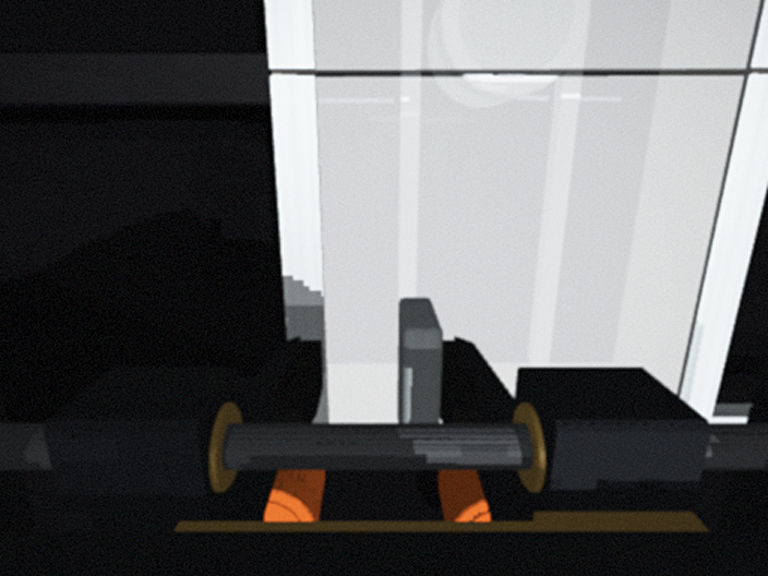

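The doors' near and far edges line up at column ~268, and the force has risen to 5.4 N against 1.5 N of friction, so it is at the stop. One more small press to confirm.

```bash
python3 -m inch '-3 0 0 0; -5 0 0 0; -5 0 0 0; -5 0 0 0'; python3 -m inch '4 0 0 0; 14 0 0 0; 19 -4 0 0; 19 -20 0 0; 19 -40 0 0; 19 -55 0 0; 19 -60 0 0; 19 -60 0 0;19 -60 0 0'
python3 - <<'E'
from h import *
d=r.snapshot("wrist"); save(d["frame"],"w17",None,1.5)
d=r.snapshot("scene"); save(d["frame"],"s17",(120,300,80,310),3.4)
E
```

```text
clock: 20.85
tool_pos: [0.468, -0.1253, 0.0795]
eef_rot: [-0.707, -0.008, -0.0, 0.708]
contact_force: [13.3, -1.8, -9.8]
opening: 0.45
clock: 21.75
tool_pos: [0.4796, -0.1256, 0.1387]
eef_rot: [0.707, 0.003, -0.004, -0.707]
contact_force: [0.1, -0.3, -1.2]
opening: 0.451
```

View pics/w17.png

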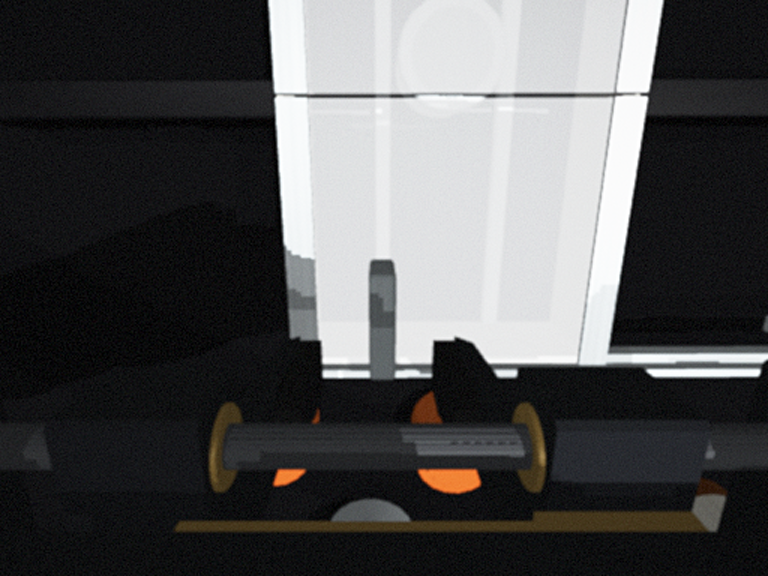

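View pics/s17.png

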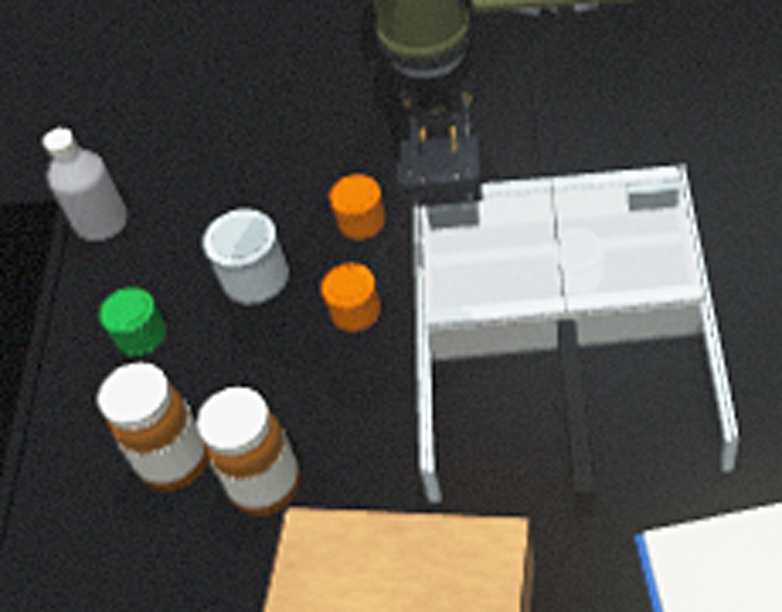

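The outer door is fully shut: press force 13 N with no further travel, and the door edges are aligned. The tin shows upright under the inner door at (450,50). Next is the inner handle.

```bash
python3 -m inch '0 0 8 0; 0 0 25 0; 0 0 50 0; 1 0 80 0; 1 0 110 0; 1 0 140 0; 2 0 168 0; 2 0 188 0; 2 0 197 0; 2 0 197 0'; python3 -m inch '0 0 0 0;0 0 0 0'
python3 - <<'E'
from h import *
d=r.snapshot("wrist"); save(d["frame"],"w18",None,1.5)
E
```

```text
clock: 22.85
tool_pos: [0.4798, 0.0731, 0.139]
eef_rot: [-0.707, -0.005, 0.005, 0.707]
contact_force: [0.7, -0.7, 0.3]
opening: 0.448
clock: 23.05
tool_pos: [0.4799, 0.0699, 0.139]
eef_rot: [0.708, 0.003, -0.003, -0.707]
contact_force: [-0.0, 0.2, 1.0]
opening: 0.453
```

View pics/w18.png

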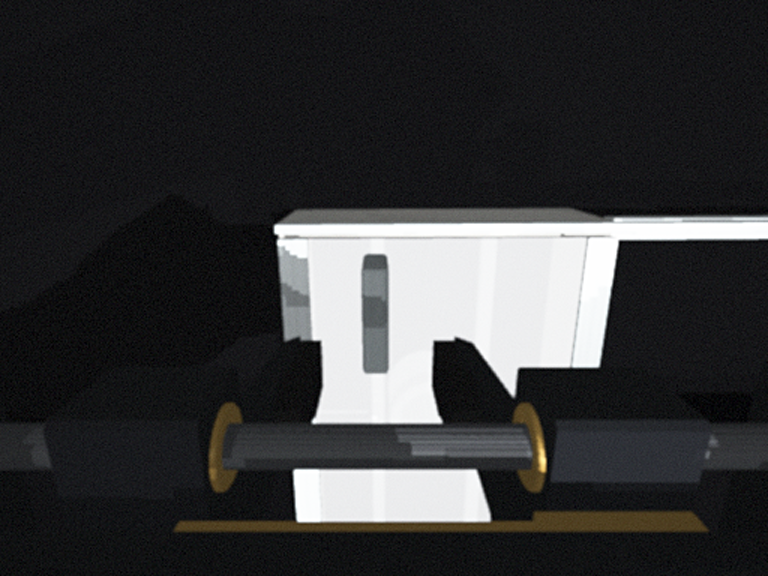

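The inner handle at column 375 is centred between the fingers. I lower and slide the door open.

```bash
python3 -m inch '0 12 0 0; 0 27 0 0; 0 42 0 0; 0 54 0 0; 0 59 0 0; 0 60 0 0; 0 60 0 0'; python3 -m inch '5 0 0 0; 12 0 0 0; 22 0 0 0; 36 0 0 0; 51 0 0 0; 66 0 0 0; 81 0 0 0; 96 0 0 0; 111 0 0 0; 122 0 0 0'; python3 -m inch '10 0 0 0; 19 0 0 0; 27 0 0 0; 33 0 0 0; 37 0 0 0; 40 0 0 0; 40 0 0 0; 40 0 0 0'
```

```text
clock: 23.8
tool_pos: [0.4803, 0.0712, 0.0794]
eef_rot: [0.707, 0.004, -0.004, -0.707]
contact_force: [0.2, -0.1, -0.2]
opening: 0.452
clock: 24.8
tool_pos: [0.603, 0.0731, 0.0794]
eef_rot: [-0.707, -0.004, 0.004, 0.707]
contact_force: [-2.5, 0.8, 0.9]
opening: 0.454
clock: 25.6
tool_pos: [0.6425, 0.0729, 0.0793]
eef_rot: [0.707, 0.004, -0.004, -0.707]
contact_force: [0.2, 0.3, 0.0]
opening: 0.45
```

```bash
python3 -m inch '2 0 0 0; 4 0 0 0; 5 0 0 0; 5 0 0 0; 5 0 0 0'
python3 - <<'E'
from h import *
d=r.snapshot("wrist"); save(d["frame"],"w19",None,1.5)
E
```

```text
clock: 26.1
tool_pos: [0.643, 0.0729, 0.079]
eef_rot: [0.708, 0.001, -0.007, -0.706]
contact_force: [-9.0, -0.3, 7.5]
opening: 0.454
```

View pics/w19.png

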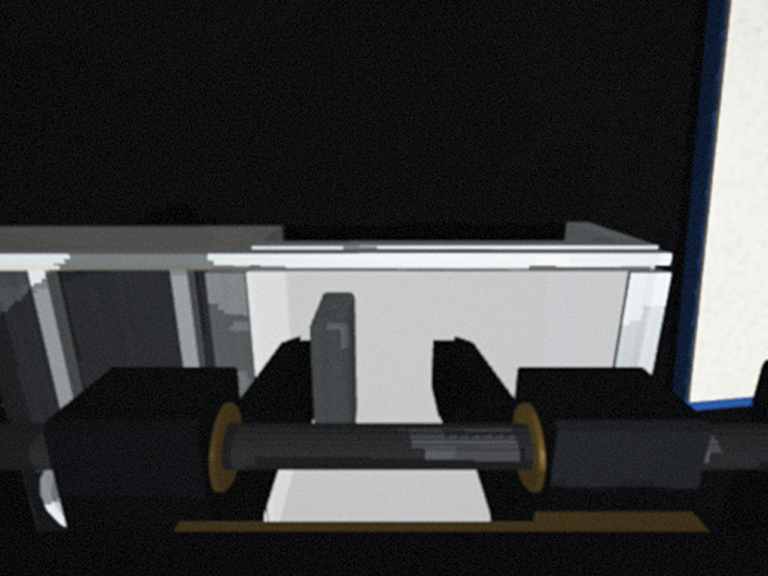

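The inner door is at its stop: 9 N, no further travel, wide open. I back off, rise and look at the tin.

```bash
python3 -m inch '-8 0 0 0; -18 0 0 0; -18 -15 0 0; -18 -35 0 0; -18 -58 0 0; -18 -74 0 0; -18 -76 0 0; -18 -76 0 0' 0.5; python3 -m inch '-10 0 -10 0; -28 0 -28 0; -50 0 -50 0; -74 0 -75 0; -94 0 -98 0; -106 0 -112 0; -111 0 -117 0; -111 0 -117 0; -111 0 -117 0; -111 0 -117 0';  python3 -m inch '0 0 0 0;0 0 0 0'
python3 - <<'E'
from h import *
d=r.snapshot("wrist"); save(d["frame"],"w20",None,1.5); s=r.get_state();print(s["tool_pos"].round(4))
import pickle; pickle.dump((d,s),open("w20.pkl","wb"))
E
```

```text
clock: 26.95
tool_pos: [0.6299, 0.0732, 0.1561]
eef_rot: [-0.707, -0.005, 0.003, 0.707]
contact_force: [-0.5, 0.0, -0.1]
opening: 0.749
clock: 27.95
tool_pos: [0.5204, -0.0436, 0.1551]
eef_rot: [-0.707, -0.005, 0.004, 0.707]
contact_force: [-0.4, 0.9, -0.3]
opening: 0.75
clock: 28.15
tool_pos: [0.5198, -0.0444, 0.1552]
eef_rot: [-0.707, -0.004, 0.004, 0.707]
contact_force: [0.0, -0.5, -0.1]
opening: 0.75
[ 0.5197 -0.0445  0.1552]
```

View pics/w20.png

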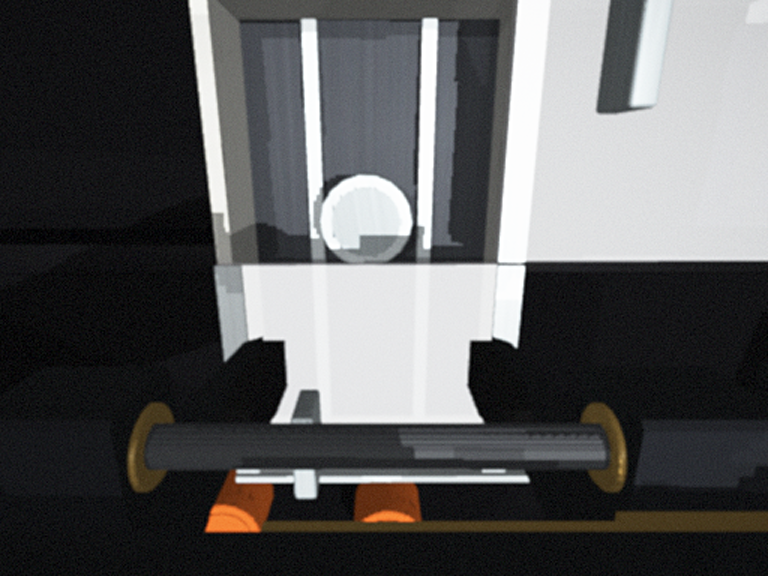

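The tin stands upright in the inner half at (366,219), just clear of the outer door edge at row 263, and the inner half is open above it. I compute its position.

Run:
```python
from h import *
import pickle; d,s=pickle.load(open("w20.pkl","rb"))
M=Ro.from_quat(s["eef_rot"]).as_matrix(); p=s["tool_pos"]
q=lambda x,y,z:atz(d,((y+.5)/1.5-.5,(x+.5)/1.5-.5),z)
X=q(366,219.5,.05); print(X.round(4),((M.T@(X-p))*1000).round(1)); print("L/R",q(320.5,219,.05).round(4),q(411.5,219,.05).round(4),"top/bot",q(366,175,.05).round(4),q(366,263,.05).round(4))
print("guides",q(318,150,.014).round(4),q(421,150,.014).round(4),"endwall",q(370,20,.006).round(4),"outer door edge",q(370,264,.064).round(4))
T=r.snapshot("scene")
```

```text
[ 0.5143 -0.0065  0.05  ] [ -5.  105.2  38.1]
L/R [ 0.4893 -0.0065  0.05  ] [ 0.5392 -0.0059  0.05  ] top/bot [0.5142 0.0172 0.05  ] [ 0.5144 -0.031   0.05  ]
guides [0.4844 0.0299 0.014 ] [0.5465 0.0306 0.014 ] endwall [0.5151 0.1018 0.006 ] outer door edge [ 0.5168 -0.0281  0.064 ]
```

Tin at (0.514,-0.0065), i.e. hatch y ≈ +21 mm, 50 mm across. I align with the pads 3 mm forward for clearance to the outer door, then descend.

```bash
python3 -m inch '-2 8 10 0; -4 20 24 0; -5 35 35 0; -5 50 41 0; -5 65 41 0; -5 68 41 0; -5 68 41 0; -5 68 41 0' 0.45
python3 - <<'E'
from h import *
d=r.snapshot("wrist"); save(d["frame"],"w21",None,1.5); s=r.get_state();print(s["tool_pos"].round(4))
E
```

```text
clock: 29.05
tool_pos: [0.5141, -0.0039, 0.0876]
eef_rot: [-0.707, -0.004, 0.004, 0.707]
contact_force: [-0.5, 0.8, -0.4]
opening: 0.724
[ 0.5143 -0.0041  0.0878]
```

View pics/w21.png

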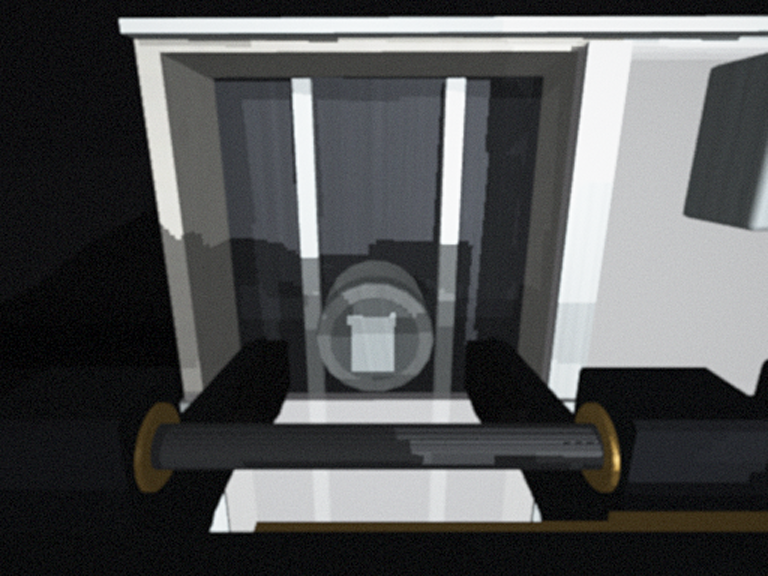

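The tin at (376,337) is centred between the fingers at 288 and 467. I descend and grip.

```bash
python3 -m inch '0 12 0 0; 0 26 0 0; 0 40 0 0; 0 50 0 0; 0 56 0 0; 0 58 0 0; 0 58 0 0; 0 58 0 0'; python3 -m inch '0 0 0 0; 0 0 0 0; 0 0 0 0; 0 0 0 0; 0 0 0 0; 0 0 0 0' -1 12
```

```text
clock: 29.9
tool_pos: [0.5142, -0.0041, 0.0296]
eef_rot: [0.707, 0.004, -0.004, -0.707]
contact_force: [0.3, 0.1, -0.0]
opening: 0.725
clock: 30.5
tool_pos: [0.5141, -0.0042, 0.0295]
eef_rot: [0.707, 0.004, -0.004, -0.707]
contact_force: [-0.6, -0.5, 5.4]
opening: 0.563
```

Gripped at 49.6 mm. I slide it 20 mm forward along the floor, to centre ≈ +41 mm, so it clears the outer door, then lift straight.

```bash
python3 -m inch '0 0 3 0; 0 0 7 0; 0 0 11 0; 0 0 15 0; 0 0 18 0; 0 0 20 0; 0 0 20 0; 0 0 20 0' -1 20; python3 -m inch '0 -8 0 0; 0 -20 0 0; 0 -38 0 0; 0 -58 0 0; 0 -78 0 0; 0 -98 0 0; 0 -115 0 0; 0 -125 0 0; 0 -125 0 0; 0 -125 0 0'
python3 - <<'E'
from h import *
d=r.snapshot("wrist"); save(d["frame"],"w22",None,1.5); s=r.get_state();print(s["tool_pos"].round(4))
import pickle; S=r.snapshot("scene"); T=r.snapshot("top"); pickle.dump((S,T),open("st.pkl","wb"))
save(S["frame"],"s22",None,1.5); save(T["frame"],"t22",(170,270,100,220),6)
for n in ["pan"]:
    for c in ("top","scene"): print(c,[(np.round(i["centre"],1).tolist(),round(i["p"],2)) for i in r.tip_of(c,n)])
E
```

```text
clock: 31.3
tool_pos: [0.5138, 0.014, 0.0295]
eef_rot: [0.708, 0.003, -0.003, -0.706]
contact_force: [-0.4, -3.8, 5.8]
opening: 0.563
clock: 32.3
tool_pos: [0.5135, 0.0158, 0.1541]
eef_rot: [0.707, 0.004, -0.004, -0.707]
contact_force: [-0.3, 0.2, -0.4]
opening: 0.564
[0.5132 0.0158 0.1537]
top [([256.4, 399.3], 0.66), ([219.3, 144.8], 0.61)]
scene [([175.6, 354.1], 0.59)]
```

View pics/s22.png

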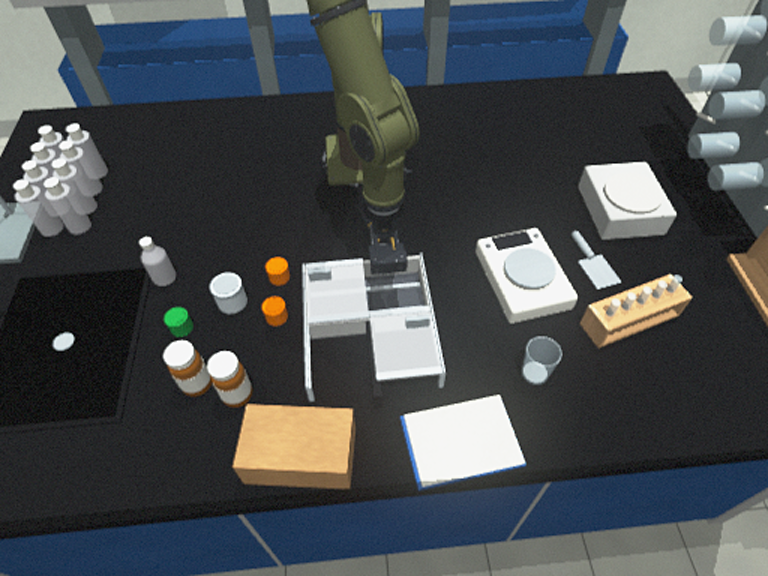

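View pics/t22.png

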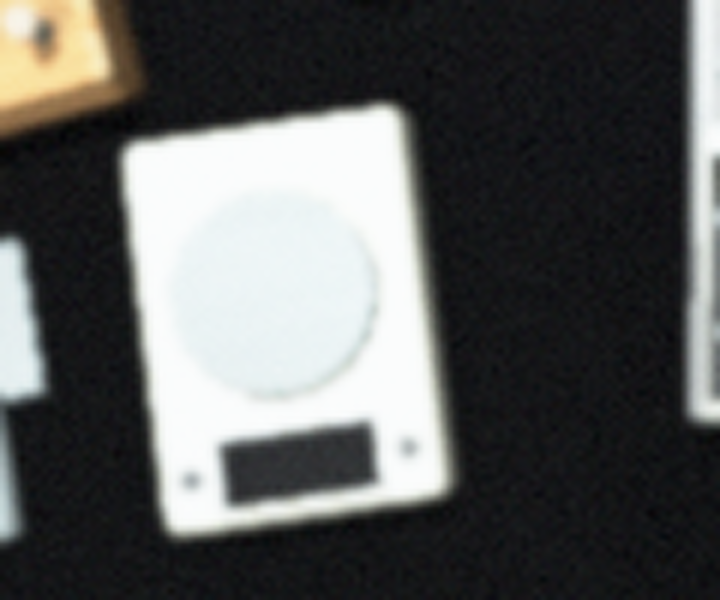

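View pics/w22.png

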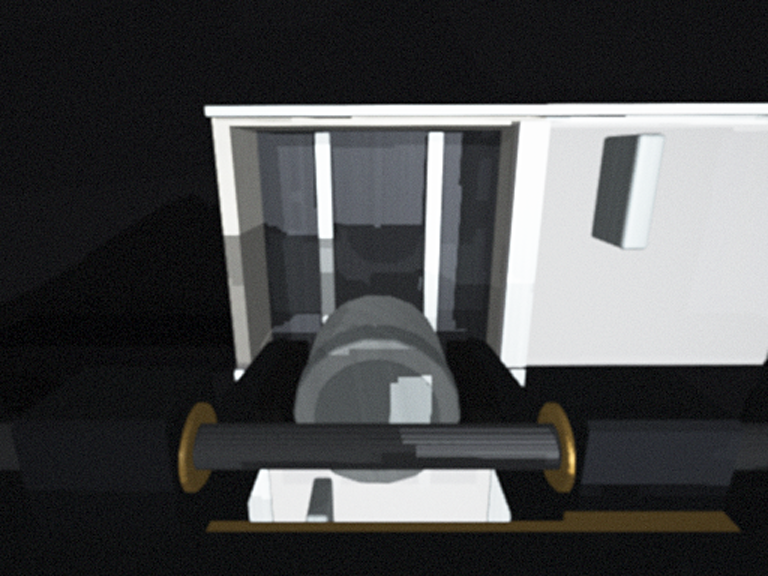

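The tin is held at 49.6 mm opening, upright and clear of the hatch. The outer door is still shut. In the top crop the pan circle spans (170–377, 190–398), and in scene it is at (530,268) of the 1.5x picture.

Run:
```python
from h import *
import pickle; S,T=pickle.load(open("st.pkl","rb"))
ct=(218.6,145.2); cs=((268.5)/1.5-.5,530.5/1.5-.5)
print(atz(T,ct,.068).round(4),atz(S,cs,.068).round(4),tri(S,cs,T,ct).round(4), "net",tri(S,(175.6,354.1),T,(219.3,144.8)).round(4))
```

```text
[0.4983 0.3479 0.068 ] [0.5017 0.349  0.068 ] [0.4986 0.3496 0.0642] net [0.496  0.3493 0.0764]
```

```bash
python3 -m inch '-1 -6 10 0; -2 -15 30 0; -4 -25 60 0; -6 -35 95 0; -8 -43 130 0; -9 -50 165 0; -10 -54 200 0; -11 -55 228 0; -12 -55 244 0; -12 -55 244 0'; python3 -m inch '0 0 0 0;0 0 0 0;0 0 0 0'
python3 - <<'E'
from h import *
d=r.snapshot("wrist"); save(d["frame"],"w23",None,1.5); s=r.get_state();print(s["tool_pos"].round(4))
import pickle; pickle.dump((d,s),open("w23.pkl","wb"))
for i in r.tip_of("wrist","pan"): print(np.round(i["centre"],1),i["p"],atz(d,i["centre"],.068).round(4))
E
```

```text
clock: 33.55
tool_pos: [0.4979, 0.263, 0.2094]
eef_rot: [-0.706, -0.006, 0.006, 0.708]
contact_force: [0.5, -0.3, -1.1]
opening: 0.562
clock: 33.85
tool_pos: [0.4994, 0.2577, 0.209]
eef_rot: [0.708, 0.003, -0.003, -0.707]
contact_force: [-0.1, -1.5, -0.3]
opening: 0.563
[0.4993 0.2581 0.2091]
[ 80.7 252.3] 0.77 [0.5006 0.3484 0.068 ]
```

View pics/w23.png

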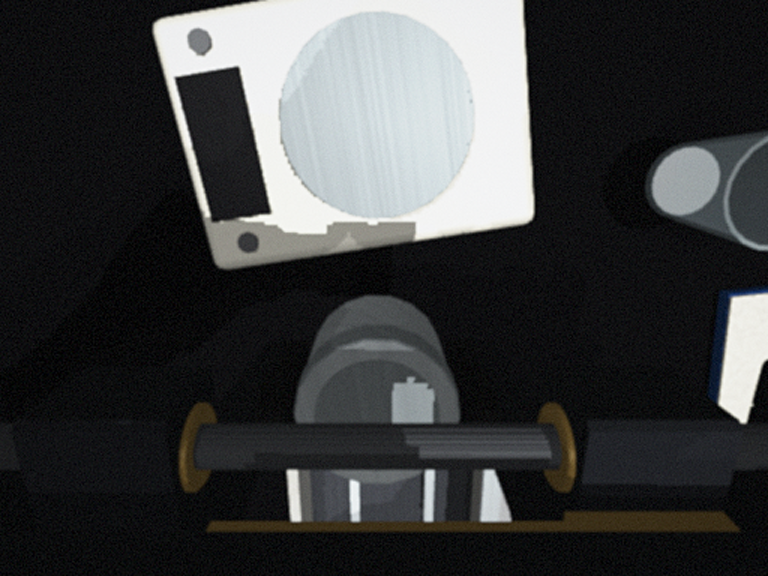

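The wrist view puts the pan circle at (377,115), giving (0.500,0.349). That agrees with top and scene within 2 mm. I carry the tin over and lower to just above the pan.

```bash
python3 -m inch '0 0 10 0; 1 0 28 0; 1 0 50 0; 2 5 72 0; 2 15 88 0; 2 32 93 0; 2 52 93 0; 2 70 93 0; 2 85 93 0; 2 95 93 0'; python3 -m inch '0 5 0 0; 0 9 0 0; 0 12 0 0; 0 14 0 0; 0 15 0 0; 0 15 0 0; 0 15 0 0; 0 15 0 0'
python3 - <<'E'
from h import *
d=r.snapshot("wrist"); save(d["frame"],"w24",None,1.5)
d=r.snapshot("scene"); save(d["frame"],"s24",(130,250,300,440),5)
E
```

```text
clock: 34.95
tool_pos: [0.4993, 0.3518, 0.112]
eef_rot: [0.708, 0.003, -0.005, -0.706]
contact_force: [0.2, -0.1, -1.5]
opening: 0.562
clock: 35.75
tool_pos: [0.5001, 0.3529, 0.0994]
eef_rot: [-0.707, -0.004, 0.004, 0.707]
contact_force: [0.4, 0.4, -1.1]
opening: 0.562
```

View pics/w24.png

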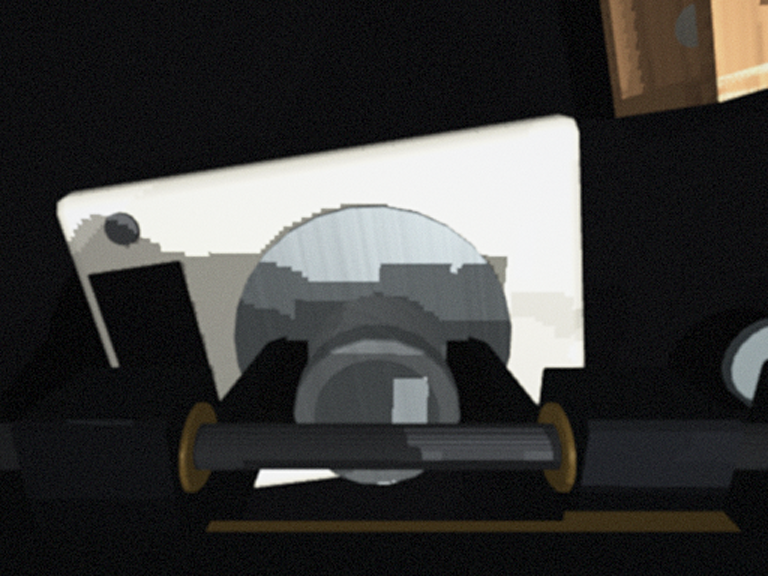

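View pics/s24.png

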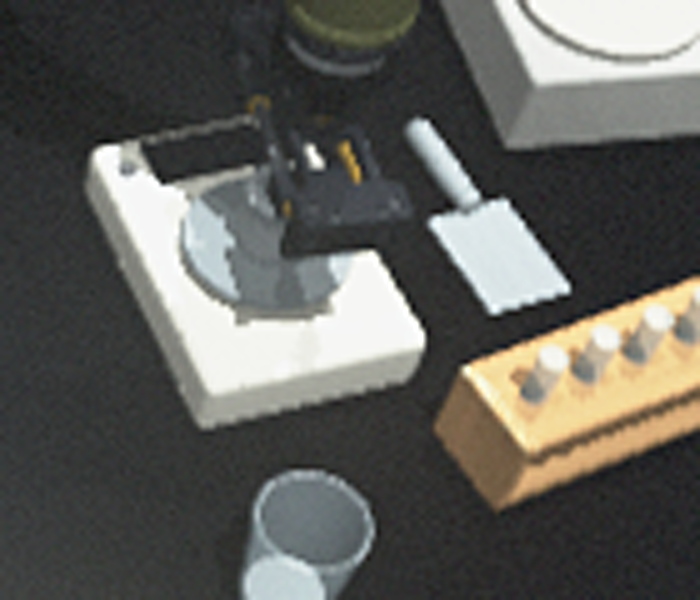

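```bash
python3 - <<'E'
from h import *
d=r.snapshot("wrist"); s=r.get_state(); print(s["tool_pos"].round(4))
q=lambda x,y,z:atz(d,((y+.5)/1.5-.5,(x+.5)/1.5-.5),z)
print("far edge",q(372,205,.068).round(4),"L",q(235.5,335,.068).round(4),"R",q(511,325,.068).round(4))
E
python3 -m inch '0 2 -1 0; 0 4 -2 0; 0 5.5 -2 0; 0 6.5 -2 0; 0 7.5 -2 0; 0 8 -2 0; 0 8 -2 0; 0 8 -2 0'
```

```text
[0.5    0.3528 0.0993]
far edge [0.4984 0.4068 0.068 ] L [0.4426 0.3532 0.068 ] R [0.5557 0.3588 0.068 ]
clock: 36.7
tool_pos: [0.4999, 0.3508, 0.0916]
eef_rot: [0.707, 0.004, -0.004, -0.707]
contact_force: [-2.6, -0.8, 5.0]
opening: 0.562
```

Contact is 5 N at exactly the expected height, z 0.0916. The far pan edge gives a pan centre of (0.499,0.349) against the tin at about (0.500,0.348). I release and rise.

```bash
python3 -m inch '0 0 0 0; 0 0 0 0; 0 0 0 0; 0 0 0 0; 0 0 0 0; 0 0 0 0' 0.45; python3 -m inch '0 -6 0 0; 0 -16 0 0; 0 -32 0 0; 0 -55 0 0; 0 -80 0 0; 0 -105 -10 0; 0 -125 -30 0; 0 -135 -50 0; 0 -135 -60 0; 0 -135 -60 0'; python3 -m inch '0 0 0 0;0 0 0 0;0 0 0 0'
python3 - <<'E'
from h import *
d=r.snapshot("wrist"); save(d["frame"],"w25",None,1.5); s=r.get_state()
S=r.snapshot("scene"); T=r.snapshot("top"); save(S["frame"],"s25",None,1.5); save(T["frame"],"t25",(120,290,90,310),3.5)
import pickle; pickle.dump((d,S,T),open("f.pkl","wb"))
E
```

```text
clock: 37.3
tool_pos: [0.5, 0.3508, 0.0911]
eef_rot: [0.707, 0.004, -0.004, -0.707]
contact_force: [0.7, -0.7, 0.4]
opening: 0.725
clock: 38.3
tool_pos: [0.501, 0.289, 0.2265]
eef_rot: [0.708, 0.003, -0.003, -0.707]
contact_force: [-0.4, -0.3, -1.0]
opening: 0.729
clock: 38.6
tool_pos: [0.5001, 0.2918, 0.2257]
eef_rot: [-0.707, -0.004, 0.005, 0.707]
contact_force: [0.4, 0.1, 0.6]
opening: 0.726
```

View pics/w25.png

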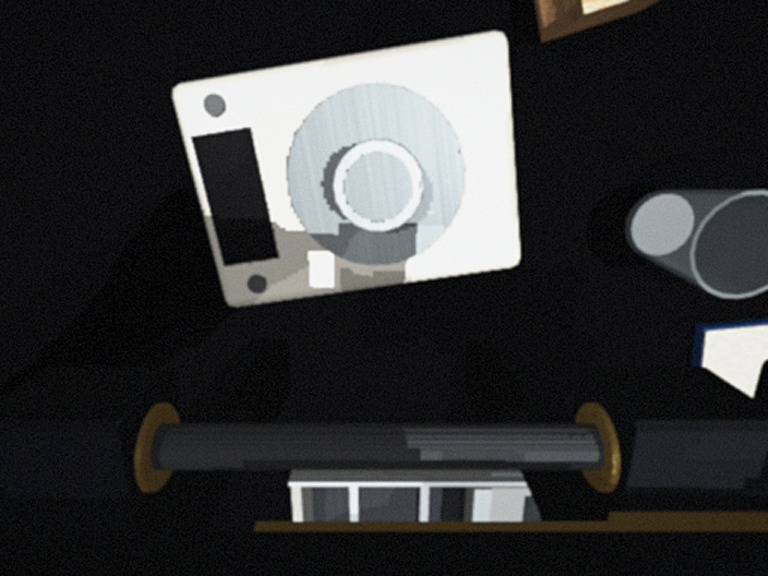

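View pics/s25.png

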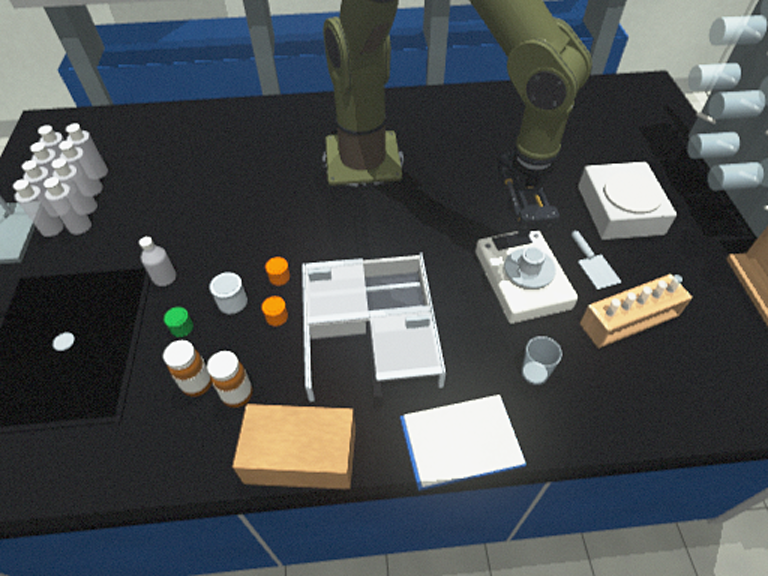

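View pics/t25.png

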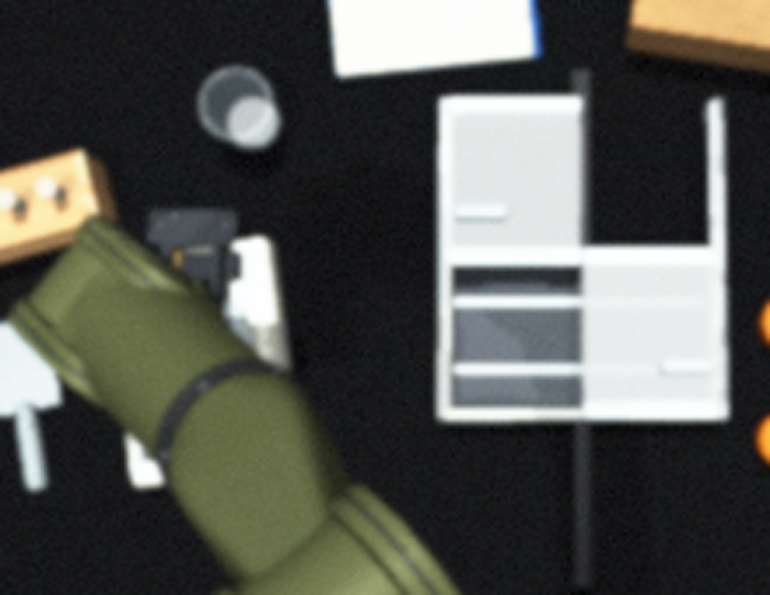

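The tin stands upright on the pan: lid (378,185), pan (376,174) in the 1.5x wrist view. The outer door is shut, the inner door is wide open and nothing else has moved. One numeric check, then hand-in.

Run:
```python
from h import *
import pickle; d,S,T=pickle.load(open("f.pkl","rb"))
q=lambda x,y,z:atz(d,((y+.5)/1.5-.5,(x+.5)/1.5-.5),z).round(4)
print("tin",q(378,185,.112),"pan L,R,far,near",q(287,175,.068),q(465,175,.068),q(376,83,.068),q(376,264,.068))
s=r.get_state(); print(s["clock"],s["contact_force"].round(2)); print(r.finish_job())
```

```text
tin [0.5008 0.3477 0.112 ] pan L,R,far,near [0.4419 0.3504 0.068 ] [0.5573 0.3518 0.068 ] [0.499  0.4059 0.068 ] [0.5003 0.2917 0.068 ]
38.75 [ 0.22 -0.1   0.62]
the job is handed in; nothing more can be done
None
```

The small aluminium tin is standing upright on the middle of the balance pan, and I handed the job in at 38.75 s of the 72 s allowed.

**What I did:** I set the tin in the channel under the open outer door and pushed it along until its centre was about 18–21 mm past y = 0. I then shut the outer door and only after that opened the inner door. Next I slid the tin forward until it was clear of the outer door, lifted it out, and set it on the pan.

**Last checks:**
- **Tin on pan:** the wrist camera puts the tin axis at (0.501, 0.348) and the pan centre at about (0.500, 0.349), so it is within about 2 mm of the middle.
- **Outer door:** it showed shut in the final scene and top pictures. When I closed it, pressing at the stop gave 13 N with no further travel.
- **Inner door:** it reached its open stop at 9 N with no further travel.
- **Other things:** the bystanders look unmoved in the final pictures, but I did not re-measure them. The final top view was partly hidden by the arm.
- **Robot:** at hand-in the gripper was empty and well clear of everything, with the outside force below 1 N.

**Disagreements:**
- **Camera estimates:** for the same point they differed by 2–5 mm. I settled these with the close wrist views.
- **Network reports for the tin:** some landed on the orange and green look-alikes. I rejected those using the pictures.

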